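# Share laundry soap evenly on a lockable pan balance

### The job

Share the laundry soap equally between the two pans of the balance, so that both sides weigh the same: every big bar and every half bar goes onto a pan, except that if one half bar is left over it stays in the steel tray. With the soap loaded and your hand off, show that the freed pans ride level for a good second: to free them pull the sprung knob on the tower up, turn it a quarter turn counter-clockwise and let it snap into its free notch, with the grip in line with the beam. Then pull the knob up again, turn it back and let it snap fully down into the lock notch, leaving the soap shared, and do not disturb the bottle, the jar or the brush.

Things in the scene. Friction and masses are not known exactly. Their poses are not given: they have to be found in the camera images.
- balance: two-pan balance, fixed to the counter: grey base 150 x 380 x 35 mm, two steel pans side by side, between them a steel tower 60 x 50 mm, 130 mm high, with a black knob on top. Origin at the centre of its underside, on the counter; y axis along the beam towards the left pan, x away from the robot, z up. Place and yaw vary a little
- pan_left (a joint): height of the left pan above level, m, stops at -0.012 and 0.012; the right pan moves the other way. Pans stay horizontal; where on a pan a load lies does not matter. Freed, one half bar too much on a side brings it to its stop; equal loads ride within 3 mm of 0, settled in 1 s. Locked they lean up to 5 mm under uneven loads
- pan_left_top (a point): centre of the upper surface of the left pan (at +y of the balance), axes as the balance's. Flat steel pan, 260 mm along x, 150 mm along y, lip 10 mm high and 3 mm thick all round; surface 66 mm above the counter when level, centre 130 mm from the balance's centre
- pan_right_top (a point): the same for the right pan (at -y of the balance)
- knob_grip (a point): grip point on the knob's vertical axis: the black grip is an upright bar 56 mm long (its x axis), 18 mm wide, 30 mm high; the point is 20 mm above its underside and 168 mm above the counter when locked. Locked, the bar stands across the beam (along the balance's x); freed, in line with it (along y). A TCP here, closing on the 18 mm width, clears the tower
- knob_lift (a joint): how far the knob is pulled up, m: 0 fully down in the lock notch (plunger holds the beam), 0.009 resting in the free notch, above 0.014 it can turn between them, stop at 0.020. A spring pulls it down with 6 N at the bottom, 11 N at the top; uneven loads add up to 4 N when leaving the lock notch. It drops to 0 only with the pans within about 5 mm of level
- knob_turn (a joint): turn of the knob about the vertical, rad, positive counter-clockwise from above: 0 at the lock notch, 1.571 at the free notch, stops 0.12 beyond each. Let go within about 0.15 of a notch it snaps in, play about 0.06
- tray: shallow stainless tray, fixed, 310 mm along x, 210 mm along y, rim 14 mm high, wall and floor 4 mm. Origin at the centre of its underside, on the counter. The half bars start in it
- big_a: big bar of cream laundry soap, 55 mm along x, 120 mm along y, 40 mm high, 260 g. Origin at the centre of its underside. Both big bars start on the left pan
- big_b: the other big bar, the same
- half_1: half bar of the same soap, 55 mm along x, 60 mm along y, 40 mm high, 130 g: half the weight of a big bar, to within 2 %. Origin at the centre of its underside. Four to six half bars are present
- half_2: half bar of the same soap, 55 mm along x, 60 mm along y, 40 mm high, 130 g: half the weight of a big bar, to within 2 %. Origin at the centre of its underside. Four to six half bars are present
- half_3: half bar of the same soap, 55 mm along x, 60 mm along y, 40 mm high, 130 g: half the weight of a big bar, to within 2 %. Origin at the centre of its underside. Four to six half bars are present
- half_4: half bar of the same soap, 55 mm along x, 60 mm along y, 40 mm high, 130 g: half the weight of a big bar, to within 2 %. Origin at the centre of its underside. Four to six half bars are present
- half_5: half bar of the same soap, 55 mm along x, 60 mm along y, 40 mm high, 130 g: half the weight of a big bar, to within 2 %. Origin at the centre of its underside. Four to six half bars are present
- half_6: half bar of the same soap, 55 mm along x, 60 mm along y, 40 mm high, 130 g: half the weight of a big bar, to within 2 %. Origin at the centre of its underside. Four to six half bars are present
- bottle: bystander: grey bottle, 72 mm across, 190 mm high, standing on the counter beyond the balance. Origin at the centre of its underside
- jar: bystander: jar, 84 mm across, 100 mm high, beyond the balance. Origin at the centre of its underside
- brush: bystander: stain brush with a wooden handle, 200 mm long, lying to the right near the robot. Origin at the middle of its underside
Things that resemble listed ones, but are neither listed nor needed, are in the scene too. What is shaped like the half_2 but purple or yellow is not meant.

How it is judged:
On the way:
1. with the soap shared out, the knob sits in the free notch, the hand is off and the pans ride level for 1 s (value of joint knob_turn between 1.4 and 1.72 rad and value of joint knob_lift between 0.006 and 0.0115 m and value of joint pan_left between -0.004 and 0.004 m and velocity of joint pan_left between -0.01 and 0.01 m/s and contact force between the fingers and anything else below 0.5 N and height (world z) of each of big_a, big_b above 0.048 m and (height (world z) of each of half_2, half_3, half_4, half_5, half_6 above 0.048 m or height (world z) of each of half_1, half_3, half_4, half_5, half_6 above 0.048 m or height (world z) of each of half_1, half_2, half_4, half_5, half_6 above 0.048 m or height (world z) of each of half_1, half_2, half_3, half_5, half_6 above 0.048 m or height (world z) of each of half_1, half_2, half_3, half_4, half_6 above 0.048 m or height (world z) of each of half_1, half_2, half_3, half_4, half_5 above 0.048 m)), for 1 s.
At the end, for the whole second after the job is handed in: The knob is fully down in the lock notch (turn within 0.15 rad of 0, lift under 2.5 mm), the pans are within 4 mm of level, both big bars and all half bars lie on the pans, except for at most one half bar, which is in the tray (value of joint knob_turn between -0.15 and 0.15 rad and value of joint knob_lift below 0.0025 m and value of joint pan_left between -0.004 and 0.004 m and horizontal distance between each of big_a, big_b and balance below 0.24 m and height (world z) of big_a between 0.048 and 0.125 m and height (world z) of big_b between 0.048 and 0.125 m and ((horizontal distance between half_1 and balance below 0.24 m and height (world z) of half_1 between 0.048 and 0.125 m) or (x of half_1 in the frame of tray between -0.155 and 0.155 m and y of half_1 in the frame of tray between -0.105 and 0.105 m)) and ((horizontal distance between half_2 and balance below 0.24 m and height (world z) of half_2 between 0.048 and 0.125 m) or (x of half_2 in the frame of tray between -0.155 and 0.155 m and y of half_2 in the frame of tray between -0.105 and 0.105 m)) and ((horizontal distance between half_3 and balance below 0.24 m and height (world z) of half_3 between 0.048 and 0.125 m) or (x of half_3 in the frame of tray between -0.155 and 0.155 m and y of half_3 in the frame of tray between -0.105 and 0.105 m)) and ((horizontal distance between half_4 and balance below 0.24 m and height (world z) of half_4 between 0.048 and 0.125 m) or (x of half_4 in the frame of tray between -0.155 and 0.155 m and y of half_4 in the frame of tray between -0.105 and 0.105 m)) and ((horizontal distance between half_5 and balance below 0.24 m and height (world z) of half_5 between 0.048 and 0.125 m) or (x of half_5 in the frame of tray between -0.155 and 0.155 m and y of half_5 in the frame of tray between -0.105 and 0.105 m)) and ((horizontal distance between half_6 and balance below 0.24 m and height (world z) of half_6 between 0.048 and 0.125 m) or (x of half_6 in the frame of tray between -0.155 and 0.155 m and y of half_6 in the frame of tray between -0.105 and 0.105 m)) and (height (world z) of each of half_2, half_3, half_4, half_5, half_6 above 0.048 m or height (world z) of each of half_1, half_3, half_4, half_5, half_6 above 0.048 m or height (world z) of each of half_1, half_2, half_4, half_5, half_6 above 0.048 m or height (world z) of each of half_1, half_2, half_3, half_5, half_6 above 0.048 m or height (world z) of each of half_1, half_2, half_3, half_4, half_6 above 0.048 m or height (world z) of each of half_1, half_2, half_3, half_4, half_5 above 0.048 m)); the robot touches nothing.
It fails at once if the bottle is disturbed (moved more than 30 mm) (distance of bottle from where it was at the start of the episode above 0.03 m).
It fails at once if the jar is disturbed (moved more than 30 mm) (distance of jar from where it was at the start of the episode above 0.03 m).
It fails at once if the brush is disturbed (moved more than 30 mm) (distance of brush from where it was at the start of the episode above 0.03 m).
Of half_1, half_2, half_3, half_4, half_5, half_6 only 4 to 6 are there at a start; the rules pass over those that are not, and their reading is None.
At some moment in a run one of half_1, half_2, half_3, half_4, half_5, half_6 may be knocked a few centimetres aside while the robot is not near it.
Once in a run the grip may slacken for a moment while it holds something.
It also fails if it takes over 210 s, if anything falls off the work surface, if the arm or the gripper's body presses on something with over 40 N, if the wrist force passes 120 N, or if a joint passes its speed limit or range.

### The arm

A 6-joint arm with a two-finger parallel gripper is mounted at the origin on the work surface. World frame = base frame: x ahead of the robot, y to its left, z up, the work surface at z = 0. Lengths are in m, angles in rad, forces in N, time in s.
With the tool pointing down it reaches from about 0.35 to 0.85 m from the base axis. Payload 8.1 kg.
Tool frame: the origin (TCP) lies between the finger pads, 19 mm behind the fingertips; this is the grasp point; z points along the fingers, x is the direction in which the jaws open and shut, and the axes are right-handed (so a half turn about z gives the same grasp; the last joint's range is limited). The gripper opens to 93 mm and grips with 3 to 60 N. Pads are 15 mm wide; open, the fingers measure 128 mm over their backs; the gripper's body (75 mm by 188 mm) begins 65 mm behind the grasp point.
Start: joints at [-1.296, 0.13, 1.488, -0, 1.523, -0.085], TCP at [0.211, -0.562, 0.237] pointing down, gripper open.
Joint ranges: [-2.96, 2.96], [-0.89, 2.26], [0.02, 2.5], [-1.34, 4.48], [0, 2.73], [-2.66, 2.66]. Speed limits (rad/s): [2.39, 2.39, 2.79, 3.14, 3.14, 3.14].

### API

Orientations are given as a unit quaternion [x, y, z, w].
In Python, from plant import sense, read_camera, camera_params, order gives the robot as it stands.
- The arm moves only by the tool send_rows, never from a script. Its argument "steps" is a list of rows, each a list of 2 entries, a list of its own where there are three numbers: the shift along the tool's x, y, z in cm, then the turn, a rotation vector about the tool's x, y, z in rad. In form: [[[dx, dy, dz], [wx, wy, wz]], ...]. A call has 1 to 12 rows; each row is the pose to reach, as a shift and turn from the pose commanded when the call began, along the tool's axes at that moment; what a row does not reach only later rows make up. A row lasts 1/10 s, in which the tool goes at most 50 mm and 8.59 degrees, less where a joint would pass 70% of its speed; a pose out of reach is approached as far as the arm can. A call with a gripper value outside its range is refused whole. "claw" is the finger opening in cm, from 0 to 9.3, set as the call begins (left out, the last holds). The fingers move at their own pace and stop on an object; "grip_force" is the grip in N (left out, the last holds). Time passes only in rows, so rows that repeat a pose let the fingers close. It gives the time, the measured TCP pose, the force and the opening at its end, in the units of the state.
- sense(): the state, without advancing time (a new reading comes with each control period).
- read_camera(name): name is "scene" or "top" or "wrist"; returns the picture (480x640x3 uint8, blue, green, red); there is no depth.
- camera_params(name): a dict with "fx", "fy", "cx", "cy" (pixels), "distortion" ([k1, k2, p1, p2, k3] as OpenCV has them; the pictures are not rectified), "extrinsics" (4x4, takes a point from world to camera coordinates). Camera axes: x right, y down, z forward; pixel columns grow to the right and rows downward; lengths in m; the calibration is good to about 2 mm. A picture is of the moment at which its call begins: read the wrist's pose just before it. camera_params takes no time and is no camera call; for the wrist camera it gives the pose at the moment of the call.
- order.sign_off(): hands the job in, once; it reports no verdict.
The state is a dict: "t": time; "qpos": joint angles; "dq": joint speeds; "effort": joint torques, N m; "eef_pos": TCP position; "orientation": TCP orientation; "force": force on the tool from outside, world axes, zero at the start; "ft_torque": the same for the moment, N m; "grip_width": finger opening in m.
Only numpy, scipy, OpenCV 4.12 (cv2) and the standard library are available. Lean on these libraries where they do the work, as an engineer would, in place of code of your own. Each camera call takes 0.05 s, during which the arm holds its last target. There are 200 camera calls.

## Working session

There is one attempt and no reset: what is moved stays moved. The work goes in short steps, Python scripts to look and compute and a tool call to move; the robot and the scene stay as the last step left them, time stands still between calls to the robot, and variables do not carry over. Pictures are saved under pics/ and viewed, about 12 in all and at most 16, crops included, and the job is handed in when it is done.

Besides the shell and the picture viewer there is one more tool, called after "Call:" as name([rows], argument=value, ...), one row to a line, values as JSON. send_rows: Moves the arm, as the interface text tells. Its arguments: {"type":"object","properties":{"steps":{"type":"array","items":{"type":"array"}},"claw":{"type":"number"},"grip_force":{"type":"number"}},"required":["steps"]}

```bash
mkdir -p pics; ls; python3 - <<'E'
from plant import *
import cv2,numpy as np
s=sense();print(s)
for n in("top","scene"):
    p=camera_params(n);print(n,p)
    cv2.imwrite(f"pics/{n}0.png",read_camera(n))
E
```

```text
pics
{'t': 0.0, 'qpos': array([-1.29639731e+00,  1.31138322e-01,  1.48927810e+00,  1.48444683e-05,
        1.52298300e+00, -8.54170586e-02]), 'dq': array([-0.00061781, -0.00140261, -0.00121873,  0.00060878,  0.0001239 ,
       -0.00068203]), 'effort': array([ 6.91688510e-04, -5.59839749e+01, -4.91760957e+01,  7.68269598e-02,
        3.51324538e-02, -1.55352163e-04]), 'eef_pos': array([ 0.21113371, -0.56105971,  0.2364017 ]), 'orientation': array([ 8.22222694e-01, -5.69165201e-01, -6.91485344e-04, -5.81382701e-04]), 'force': array([-0.85587212, -0.7304337 , -0.57491034]), 'ft_torque': array([-0.02130701, -0.02823322, -0.019223  ]), 'grip_width': 0.09278308707979854}
top {'fx': 624.1828831103716, 'fy': 624.1828831103716, 'cx': 317.6629889898631, 'cy': 248.6866324023402, 'distortion': array([-0.02627117,  0.        ,  0.        ,  0.        ,  0.        ]), 'extrinsics': array([[-0.01558288, -0.99977279,  0.01454456,  0.06104503],
       [-0.98576562,  0.01292593, -0.16762774,  0.50505726],
       [ 0.16740165, -0.01694965, -0.98574307,  1.55666678],
       [ 0.        ,  0.        ,  0.        ,  1.        ]])}
scene {'fx': 474.3847769489566, 'fy': 474.3847769489566, 'cx': 318.77693840165495, 'cy': 241.34072688099724, 'distortion': array([-0.00666163,  0.        ,  0.        ,  0.        ,  0.        ]), 'extrinsics': array([[-0.75201419,  0.6591257 , -0.0052877 ,  0.3203736 ],
       [ 0.3466154 ,  0.38861401, -0.85371946, -0.10939428],
       [-0.56065356, -0.64384195, -0.52070637,  1.58485144],
       [ 0.        ,  0.        ,  0.        ,  1.        ]])}
```

View pics/top0.png

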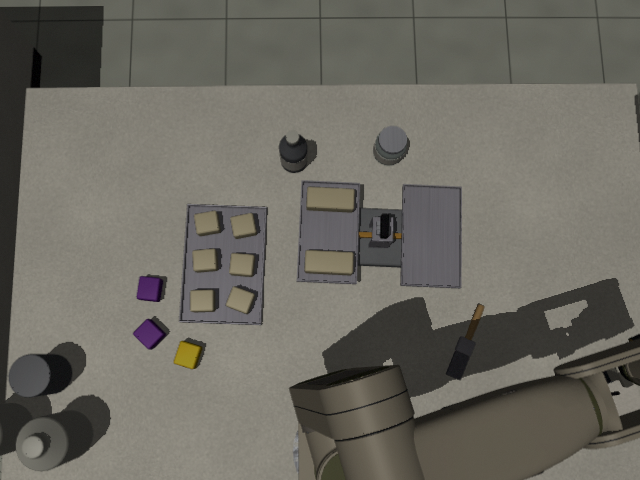

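View pics/scene0.png

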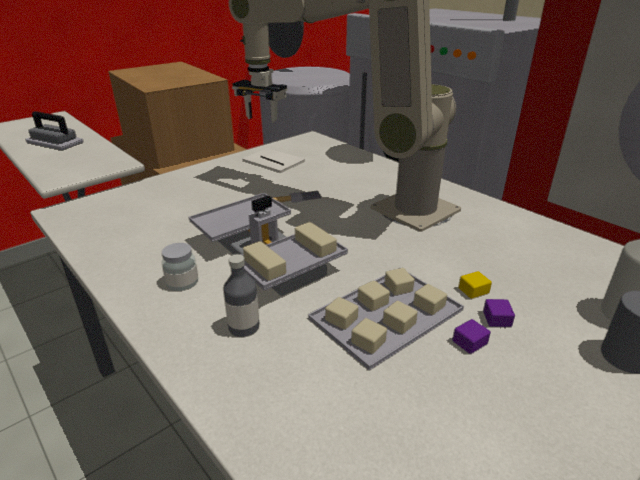

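The top view shows six cream half bars in the tray: (207,223), (244,225), (205,260), (242,264), (203,300) and (240,299). Both big bars lie on the left pan at (330,198) and (329,262), and the knob is at (384,228). With six halves I can leave both big bars where they are, putting one half on the left and five on the right (650 g per side).

```bash
cat > h.py <<'E'
from plant import *
import cv2,numpy as np
from scipy.spatial.transform import Rotation as R
def ray(p,uv,z):
    K=np.array([[p["fx"],0,p["cx"]],[0,p["fy"],p["cy"]],[0,0,1]])
    n=cv2.undistortPoints(np.array(uv,float).reshape(-1,1,2),K,p["distortion"]).reshape(-1,2)
    E=p["extrinsics"];Rm=E[:3,:3];c=-Rm.T@E[:3,3]
    d=np.c_[n,np.ones(len(n))]@Rm
    return c+d*((z-c[2])/d[:,2])[:,None]
def cream(im):
    b,g,r=[im[...,i].astype(int) for i in range(3)]
    return (((r-b)>25)&(r-g<40)&(r>100)&(g-b>12)).astype(np.uint8)
def bars(im,p,z,amin=200,vmin=0.0):
    """top faces: bright part of each cream blob -> centre, size, yaw (long side)"""
    out=[]
    m=cream(im);v=im.max(2)
    n,l,st,c=cv2.connectedComponentsWithStats(m)
    for i in range(1,n):
        if st[i,4]<amin: continue
        q=l==i; t=np.percentile(v[q],70)*vmin
        w=cv2.morphologyEx((q&(v>t)).astype(np.uint8),cv2.MORPH_OPEN,np.ones((3,3)))
        k=max(cv2.findContours(w,cv2.RETR_EXTERNAL,cv2.CHAIN_APPROX_NONE)[0],key=cv2.contourArea)
        P=ray(p,k.reshape(-1,2),z)[:,:2]
        r=cv2.minAreaRect((P*1000).astype(np.float32))
        b=cv2.boxPoints(r);e=b[1]-b[0];f=b[2]-b[1]
        L=e if np.hypot(*e)>np.hypot(*f) else f
        yaw=np.degrees(np.arctan2(L[1],L[0]))
        yaw=(yaw+90)%180-90
        out.append((c[i].round(0),np.round(r[0],0),np.round(sorted(r[1]),0),round(float(yaw),1)))
    return out
def to(target,yaw=None,s=None):
    """tool-frame shift (cm) & z-turn to world TCP target; yaw = world direction of tool x (mod pi), tool down"""
    s=s or sense();Q=R.from_quat(s["orientation"])
    d=Q.inv().apply(np.array(target)-s["eef_pos"])*100
    w=np.zeros(3)
    if yaw is not None:
        x=Q.as_matrix()[:,0];cy=np.arctan2(x[1],x[0]);dy=(yaw-cy+np.pi/2)%np.pi-np.pi/2
        G=R.from_matrix(np.array([[np.cos(cy+dy),np.sin(cy+dy),0],[np.sin(cy+dy),-np.cos(cy+dy),0],[0,0,-1]]).T)
        w=(Q.inv()*G).as_rotvec()
    return d.round(2),w.round(3)
E
python3 - <<'E'
from h import *
im=cv2.imread("pics/top0.png");p=camera_params("top")
E=p["extrinsics"];print("cam",-E[:3,:3].T@E[:3,3])
for vm in(0,.9):
    for b in bars(im,p,.044,vmin=vm):print(vm,*b)
for b in bars(im,p,.103,vmin=.9,amin=900):print("big@.103",*b)
c=cv2.resize(im[170:340,170:480],None,fx=2.5,fy=2.5,interpolation=cv2.INTER_CUBIC);cv2.imwrite("pics/c1.png",c)
E
```

```text
cam [0.23823076 0.08088778 1.61824722]
0 [330. 198.] [639.  20.] [ 53. 120.] 86.4
0 [206. 222.] [579. 340.] [51. 55.] -80.1
0 [242. 225.] [571. 246.] [51. 56.] -79.2
0 [204. 259.] [482. 344.] [51. 55.] -85.5
0 [328. 262.] [472.  27.] [ 53. 120.] 86.5
0 [241. 264.] [469. 249.] [51. 55.] 84.2
0 [239. 300.] [378. 253.] [51. 56.] 68.8
0 [202. 300.] [378. 349.] [51. 53.] -89.3
0 [186. 355.] [243. 385.] [53. 58.] -17.6
0.9 [330. 198.] [639.  20.] [ 51. 116.] 86.4
0.9 [206. 222.] [579. 341.] [49. 52.] -81.0
0.9 [242. 225.] [571. 247.] [49. 52.] -79.1
0.9 [204. 259.] [482. 345.] [47. 51.] -85.9
0.9 [328. 262.] [472.  27.] [ 50. 117.] 86.2
0.9 [241. 264.] [469. 250.] [48. 52.] 83.8
0.9 [239. 300.] [378. 254.] [48. 53.] 69.3
0.9 [202. 300.] [378. 350.] [45. 52.] 89.2
0.9 [186. 355.] [243. 385.] [47. 53.] -17.1
big@.103 [330. 198.] [624.  22.] [ 49. 112.] 86.4
big@.103 [328. 262.] [463.  29.] [ 48. 112.] 86.2
```

View pics/c1.png

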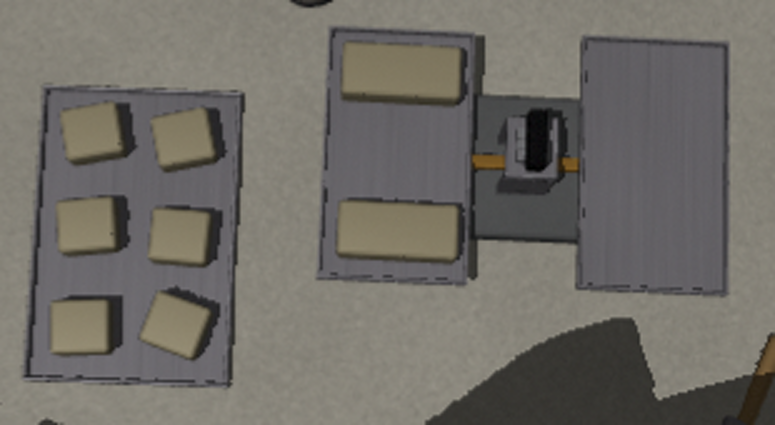

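The crop shows the left pan's corners at (331,27), (474,34), (466,284), (318,277), and the right pan's at (583,37), (728,43), (727,294), (577,288). The knob top is at about (538,140), lying across the beam, so it is locked.

```bash
python3 - <<'E'
from h import *
p=camera_params("top")
f=lambda a,z:ray(p,np.array(a)/2.5+170-.3,z)[:,:2]*1000
def rep(n,a,z):
    P=f(a,z);print(n,P.mean(0).round(1),[np.linalg.norm(P[i]-P[i-1]).round(0) for i in range(4)],np.degrees(np.arctan2(*(P[0]+P[1]-P[2]-P[3])[::-1])).round(1))
rep("L",[(331,27),(474,34),(466,284),(318,277)],.072)
rep("R",[(583,37),(728,43),(727,294),(577,288)],.080)
rep("K",[(529,110),(551,110),(547,169),(525,169)],.178)
rep("base/tower?",[(475,97),(580,97),(577,242),(472,240)],.035)
rep("tray",[(44,87),(242,93),(230,385),(25,379)],.014)
E
```

```text
L [545.2  25.9] [np.float64(258.0), np.float64(147.0), np.float64(258.0), np.float64(148.0)] -3.4
R [ 530.2 -232.2] [np.float64(258.0), np.float64(149.0), np.float64(258.0), np.float64(150.0)] -3.4
K [ 536.3 -103.5] [np.float64(57.0), np.float64(21.0), np.float64(57.0), np.float64(21.0)] -5.7
base/tower? [ 535.5 -108.3] [np.float64(151.0), np.float64(110.0), np.float64(153.0), np.float64(108.0)] -3.0
tray [475.7 297.2] [np.float64(306.0), np.float64(209.0), np.float64(306.0), np.float64(209.0)] -2.5
```

Both pans are about 260 x 150 mm and the knob bar about 57 x 20 mm, so the measurements agree with the given sizes. That puts the balance at (0.5375, -0.103) with yaw -3.4°. I'll start on the first half bar.

```bash
cat >> h.py <<'E'
BY=np.radians(-3.4);BC=np.array([.5375,-.1033])
def bal(x,y,z): 
    c,s=np.cos(BY),np.sin(BY); return [BC[0]+c*x-s*y,BC[1]+s*x+c*y,z]
def look(tag,amin=200):
    im=read_camera("top");cv2.imwrite(f"pics/{tag}.png",im)
    for b in bars(im,camera_params("top"),.044,amin=amin):print(*b)
def go(t,deg):
    s=sense();print(s["t"].__round__(1),s["eef_pos"].round(3),round(s["grip_width"],3),s["force"].round(1),"->",*to(t,np.radians(deg),s))
E
python3 -c "
from h import *
go([.571,.246,.25],10.8)"
```

```text
0.1 [ 0.211 -0.561  0.237] 0.093 [ 0.3  1.4 -0.7] -> [-62.87 -62.1   -1.24] [-1.000e-03  1.000e-03 -1.399e+00]
```

Call:
send_rows([
  [[-4,-4,-0.1],[0,0,-0.1]],
  [[-8,-7,-0.2],[0,0,-0.25]],
  [[-11,-11,-0.3],[0,0,-0.4]],
  [[-15,-15,-0.4],[0,0,-0.5]],
  [[-18,-18,-0.5],[0,0,-0.65]],
  [[-22,-21,-0.6],[0,0,-0.8]],
  [[-25,-25,-0.7],[0,0,-0.9]],
  [[-29,-28,-0.8],[0,0,-1.05]],
  [[-32,-32,-0.9],[0,0,-1.2]],
  [[-36,-35,-1],[0,0,-1.3]],
  [[-39,-39,-1.1],[0,0,-1.4]],
  [[-43,-42,-1.2],[0,0,-1.4]],
], claw=7.4, grip_force=25)

```text
t: 1.3
eef_pos: [0.4523, -0.0135, 0.2492]
orientation: [0.995, 0.096, 0.0, 0.0]
force: [0.9, -1.0, -0.2]
grip_width: 0.0741
```

```bash
python3 -c "
from h import *
go([.571,.246,.25],10.8)"
```

```text
1.3 [ 0.452 -0.014  0.249] 0.074 [ 0.9 -1.  -0.2] -> [ 16.61 -23.2   -0.08] [ 0.    -0.     0.004]
```

Call:
send_rows([
  [[2.4,-3.3,0],[0,0,0]],
  [[4.8,-6.6,0],[0,0,0]],
  [[7.2,-10,0],[0,0,0]],
  [[9.6,-13.4,0],[0,0,0]],
  [[12,-16.8,0],[0,0,0]],
  [[14.4,-20.1,0],[0,0,0]],
  [[16.6,-23.2,0],[0,0,0]],
  [[16.6,-23.2,4],[0,0,0]],
  [[16.6,-23.2,8],[0,0,0]],
  [[16.6,-23.2,12],[0,0,0]],
  [[16.6,-23.2,13],[0,0,0]],
  [[16.6,-23.2,13],[0,0,0]],
])

```text
t: 2.5
eef_pos: [0.5694, 0.243, 0.117]
orientation: [0.996, 0.094, -0.002, 0.001]
force: [0.1, 0.2, -0.1]
grip_width: 0.0741
```

```bash
python3 - <<'E'
from h import *
go([.571,.246,.036],10.8)
cv2.imwrite("pics/w1.png",read_camera("wrist"))
E
```

```text
2.5 [0.569 0.243 0.117] 0.074 [ 0.1  0.2 -0.1] -> [ 0.26 -0.27  8.1 ] [0.001 0.005 0.   ]
```

View pics/w1.png

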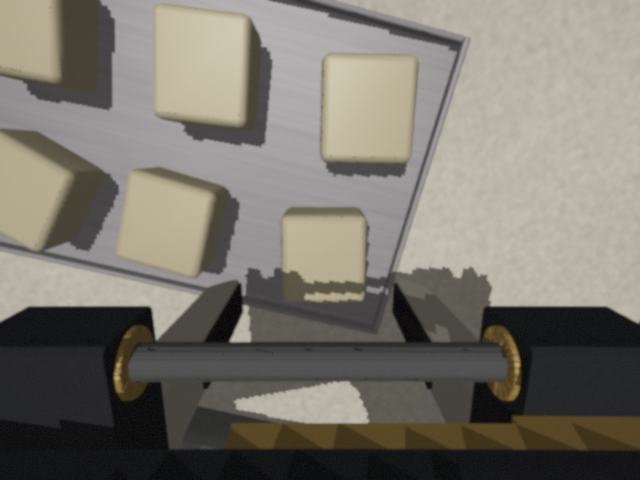

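The wrist view has the bar centred between the fingers, at about u=324 against 318. Going down to grip it.

Call:
send_rows([
  [[0.2,-0.2,3],[0,0,0]],
  [[0.3,-0.3,6],[0,0,0]],
  [[0.3,-0.3,8.1],[0,0,0]],
  [[0.3,-0.3,8.1],[0,0,0]],
  [[0.3,-0.3,8.1],[0,0,0]],
])

```text
t: 3.05
eef_pos: [0.5751, 0.2476, 0.041]
orientation: [0.996, 0.094, 0.001, -0.0]
force: [0.7, 0.7, 0.4]
grip_width: 0.0738
```

Call:
send_rows([
  [[0,0,0],[0,0,0]],
  [[0,0,0],[0,0,0]],
  [[0,0,0],[0,0,0]],
  [[0,0,0],[0,0,0]],
  [[0,0,0],[0,0,0]],
  [[0,0,-4],[0,0,0]],
  [[0,0,-8],[0,0,0]],
  [[0,0,-12],[0,0,0]],
  [[0,0,-16],[0,0,0]],
  [[0,0,-20],[0,0,0]],
  [[0,0,-21.4],[0,0,0]],
  [[0,0,-21.4],[0,0,0]],
], claw=4.5, grip_force=30)

```text
t: 4.25
eef_pos: [0.5749, 0.2476, 0.2554]
orientation: [0.996, 0.094, 0.003, -0.001]
force: [0.6, -0.1, -1.4]
grip_width: 0.0547
```

```bash
python3 - <<'E'
from h import *
go(bal(88,-165,250)if 0 else bal(.088,-.165,.25),-3.4)
E
```

```text
4.2 [0.575 0.248 0.255] 0.055 [ 0.6 -0.1 -1.4] -> [-5.79 51.92  0.47] [-0.001 -0.005  0.248]
```

Call:
send_rows([
  [[-0.6,5,0.1],[0,0,0.1]],
  [[-1.1,10,0.2],[0,0,0.2]],
  [[-1.7,15,0.3],[0,0,0.25]],
  [[-2.2,20,0.4],[0,0,0.25]],
  [[-2.8,25,0.5],[0,0,0.25]],
  [[-3.4,30,0.5],[0,0,0.25]],
  [[-3.9,35,0.5],[0,0,0.25]],
  [[-4.5,40,0.5],[0,0,0.25]],
  [[-5.1,45,0.5],[0,0,0.25]],
  [[-5.8,50,0.5],[0,0,0.25]],
  [[-5.8,52,0.5],[0,0,0.25]],
  [[-5.8,52,0.5],[0,0,0.25]],
])

```text
t: 5.45
eef_pos: [0.6124, -0.2778, 0.2428]
orientation: [0.999, -0.033, -0.003, -0.001]
force: [0.2, 0.4, -1.4]
grip_width: 0.0546
```

Call:
send_rows([
  [[0,0,0],[0,0,0]],
  [[0,0,0],[0,0,0]],
])

```text
t: 5.65
eef_pos: [0.6138, -0.2729, 0.2455]
orientation: [1.0, -0.03, -0.001, -0.001]
force: [0.7, 0.8, -1.5]
grip_width: 0.0548
```

```bash
python3 - <<'E'
from h import *
go(bal(.088,-.165,.110),-3.4)
E
```

```text
5.7 [ 0.614 -0.273  0.246] 0.055 [ 0.7  0.8 -1.5] -> [ 0.21  0.04 13.55] [-0.002  0.002 -0.001]
```

Call:
send_rows([
  [[0.2,0,4],[0,0,0]],
  [[0.2,0,8],[0,0,0]],
  [[0.2,0,11],[0,0,0]],
  [[0.2,0,13],[0,0,0]],
  [[0.2,0,13.5],[0,0,0]],
  [[0.2,0,13.5],[0,0,0]],
  [[0.2,0,13.5],[0,0,0]],
])

```text
t: 6.35
eef_pos: [0.6172, -0.2744, 0.1142]
orientation: [1.0, -0.03, 0.001, 0.001]
force: [0.9, -0.3, -0.4]
grip_width: 0.0547
```

Call:
send_rows([
  [[0,0,0],[0,0,0]],
  [[0,0,0],[0,0,0]],
  [[0,0,0],[0,0,0]],
  [[0,0,-2],[0,0,0]],
  [[0,0,-6],[0,0,0]],
  [[0,0,-10],[0,0,0]],
  [[0,0,-13.5],[0,0,0]],
  [[0,0,-13.5],[0,0,0]],
  [[0,0,-13.5],[0,0,0]],
], claw=7.0)

```text
t: 7.25
eef_pos: [0.617, -0.2751, 0.2493]
orientation: [1.0, -0.031, 0.002, 0.001]
force: [0.1, 0.3, -0.8]
grip_width: 0.0698
```

```bash
python3 - <<'E'
from h import *
look("t1"); go([.469,.249,.25],-5.8)
E
```

```text
[330. 198.] [639.  20.] [ 53. 121.] 86.5
[206. 222.] [579. 340.] [51. 56.] -81.1
[204. 259.] [482. 344.] [51. 55.] -85.3
[329. 261.] [472.  27.] [ 53. 120.] 86.5
[241. 264.] [469. 249.] [51. 55.] 84.0
[239. 300.] [378. 253.] [51. 56.] 68.5
[202. 300.] [378. 349.] [51. 53.] -89.3
[186. 355.] [243. 385.] [53. 58.] -17.9
7.3 [ 0.616 -0.275  0.247] 0.07 [-0.7 -0.  -0.9] -> [-17.89 -51.37  -0.29] [ 0.   -0.    0.04]
```

View pics/t1.png

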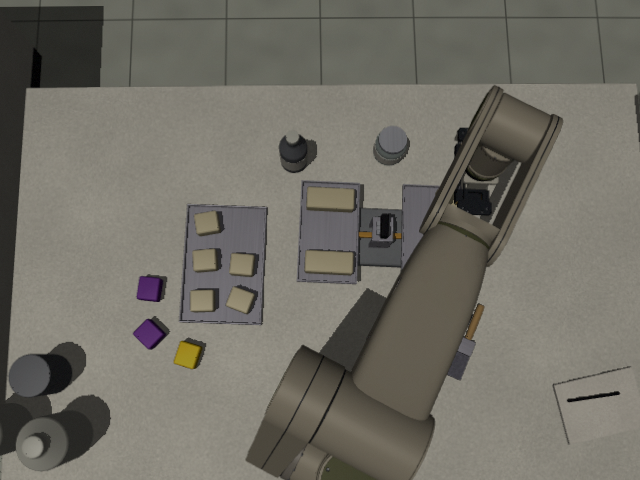

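The first bar is off the tray and the other five haven't moved. The arm hides the right pan in this view.

Call:
send_rows([
  [[-1.6,-4.7,0],[0,0,0.04]],
  [[-3.2,-9.3,0],[0,0,0.04]],
  [[-4.9,-14,0],[0,0,0.04]],
  [[-6.5,-18.7,0],[0,0,0.04]],
  [[-8.1,-23.3,0],[0,0,0.04]],
  [[-9.8,-28,0],[0,0,0.04]],
  [[-11.4,-32.7,0],[0,0,0.04]],
  [[-13,-37.4,0],[0,0,0.04]],
  [[-14.6,-42,0],[0,0,0.04]],
  [[-16.3,-46.7,0],[0,0,0.04]],
  [[-17.9,-51.4,0],[0,0,0.04]],
  [[-17.9,-51.4,2],[0,0,0.04]],
], claw=7.4)

```text
t: 8.5
eef_pos: [0.4672, 0.2549, 0.228]
orientation: [0.999, -0.047, 0.001, -0.001]
force: [1.3, -0.3, 0.4]
grip_width: 0.0739
```

Call:
send_rows([
  [[0,0,4],[0,0,0]],
  [[0,0,8],[0,0,0]],
  [[0,0,10],[0,0,0]],
  [[0,0,10],[0,0,0]],
  [[0,0,10],[0,0,0]],
])

```text
t: 9.0
eef_pos: [0.4681, 0.249, 0.1265]
orientation: [0.999, -0.051, -0.001, 0.001]
force: [0.1, 0.2, 0.5]
grip_width: 0.0739
```

```bash
python3 - <<'E'
from h import *
go([.469,.249,.036],-5.8)
E
```

```text
9.0 [0.468 0.249 0.127] 0.074 [0.1 0.2 0.5] -> [ 0.11 -0.02  9.05] [0.001 0.002 0.   ]
```

Call:
send_rows([
  [[0.1,0,4],[0,0,0]],
  [[0.1,0,7],[0,0,0]],
  [[0.1,0,9],[0,0,0]],
  [[0.1,0,9],[0,0,0]],
  [[0.1,0,9],[0,0,0]],
])

```text
t: 9.5
eef_pos: [0.4709, 0.2496, 0.039]
orientation: [0.999, -0.051, 0.001, -0.0]
force: [0.1, 0.8, 0.4]
grip_width: 0.0745
```

Call:
send_rows([
  [[0,0,0],[0,0,0]],
  [[0,0,0],[0,0,0]],
  [[0,0,0],[0,0,0]],
  [[0,0,0],[0,0,0]],
  [[0,0,0],[0,0,0]],
  [[0,0,-4],[0,0,0]],
  [[0,0,-8],[0,0,0]],
  [[0,0,-12],[0,0,0]],
  [[0,0,-16],[0,0,0]],
  [[0,0,-20],[0,0,0]],
  [[0,0,-21.4],[0,0,0]],
  [[0,0,-21.4],[0,0,0]],
], claw=4.5)

```text
t: 10.7
eef_pos: [0.4711, 0.2498, 0.2539]
orientation: [0.999, -0.05, 0.002, -0.001]
force: [-0.2, 0.5, -1.2]
grip_width: 0.0546
```

```bash
python3 - <<'E'
from h import *
go(bal(.088,-.095,.25),-3.4)
E
```

```text
10.7 [0.471 0.25  0.254] 0.055 [-0.2  0.5 -1.2] -> [19.35 43.58  0.37] [-0.002 -0.004 -0.042]
```

Call:
send_rows([
  [[1.9,4.4,0],[0,0,-0.04]],
  [[3.9,8.7,0],[0,0,-0.04]],
  [[5.8,13.1,0.1],[0,0,-0.04]],
  [[7.7,17.4,0.1],[0,0,-0.04]],
  [[9.7,21.8,0.2],[0,0,-0.04]],
  [[11.6,26.2,0.2],[0,0,-0.04]],
  [[13.5,30.5,0.3],[0,0,-0.04]],
  [[15.5,34.9,0.3],[0,0,-0.04]],
  [[17.4,39.2,0.4],[0,0,-0.04]],
  [[19.4,43.6,0.4],[0,0,-0.04]],
  [[19.4,43.6,0.4],[0,0,-0.04]],
  [[19.4,43.6,0.4],[0,0,-0.04]],
])

```text
t: 11.9
eef_pos: [0.6176, -0.2048, 0.243]
orientation: [0.999, -0.032, -0.003, -0.001]
force: [0.0, 0.5, -1.6]
grip_width: 0.0548
```

Call:
send_rows([
  [[0,0,3],[0,0,0]],
  [[0,0,6],[0,0,0]],
  [[0,0,6],[0,0,0]],
  [[0,0,6],[0,0,0]],
])

```text
t: 12.3
eef_pos: [0.618, -0.2025, 0.1863]
orientation: [1.0, -0.03, -0.001, -0.001]
force: [-0.9, 0.6, -1.0]
grip_width: 0.055
```

```bash
python3 - <<'E'
from h import *
go(bal(.088,-.095,.107),-3.4)
E
```

```text
12.3 [ 0.618 -0.203  0.186] 0.055 [-0.9  0.6 -1. ] -> [0.19 0.08 7.93] [-0.001  0.003 -0.   ]
```

Call:
send_rows([
  [[0,0,3],[0,0,0]],
  [[0,0,6],[0,0,0]],
  [[0,0,7.5],[0,0,0]],
  [[0,0,7.8],[0,0,0]],
  [[0,0,7.8],[0,0,0]],
  [[0,0,7.8],[0,0,0]],
])

```text
t: 12.9
eef_pos: [0.6202, -0.2045, 0.1117]
orientation: [1.0, -0.03, 0.001, 0.001]
force: [-0.0, -0.1, -0.8]
grip_width: 0.0546
```

Call:
send_rows([
  [[0,0,0],[0,0,0]],
  [[0,0,0],[0,0,0]],
  [[0,0,0],[0,0,0]],
  [[0,0,-2],[0,0,0]],
  [[0,0,-6],[0,0,0]],
  [[0,0,-10],[0,0,0]],
  [[0,0,-13.5],[0,0,0]],
  [[0,0,-13.5],[0,0,0]],
  [[0,0,-13.5],[0,0,0]],
], claw=7.0)

```text
t: 13.8
eef_pos: [0.6196, -0.2044, 0.246]
orientation: [1.0, -0.03, 0.001, 0.001]
force: [-0.2, -0.9, -0.3]
grip_width: 0.0698
```

```bash
python3 - <<'E'
from h import *
look("t2"); go([.378,.253,.25],-21.3)
E
```

```text
[330. 198.] [639.  20.] [ 53. 121.] 86.5
[206. 222.] [579. 340.] [51. 55.] -81.1
[204. 259.] [482. 344.] [51. 54.] -85.5
[329. 261.] [472.  27.] [ 53. 121.] 86.5
[239. 300.] [378. 253.] [51. 56.] 68.7
[202. 300.] [378. 349.] [51. 53.] -89.3
[186. 355.] [243. 385.] [53. 58.] -17.6
13.8 [ 0.619 -0.204  0.244] 0.07 [-0.5  0.6 -0.7] -> [-26.83 -44.16  -0.59] [-0.     0.     0.311]
```

Call:
send_rows([
  [[-2.4,-4,0],[0,0,0.1]],
  [[-4.9,-8,0],[0,0,0.2]],
  [[-7.3,-12,-0.1],[0,0,0.31]],
  [[-9.8,-16,-0.2],[0,0,0.31]],
  [[-12.2,-20,-0.3],[0,0,0.31]],
  [[-14.6,-24.1,-0.4],[0,0,0.31]],
  [[-17,-28.1,-0.5],[0,0,0.31]],
  [[-19.5,-32.1,-0.6],[0,0,0.31]],
  [[-22,-36.1,-0.6],[0,0,0.31]],
  [[-24.4,-40.1,-0.6],[0,0,0.31]],
  [[-26.8,-44.2,-0.6],[0,0,0.31]],
  [[-26.8,-44.2,-0.6],[0,0,0.31]],
], claw=7.4)

```text
t: 15.05
eef_pos: [0.3747, 0.2572, 0.2484]
orientation: [0.983, -0.181, -0.002, 0.0]
force: [0.5, 0.1, -1.0]
grip_width: 0.0737
```

Call:
send_rows([
  [[0,0,4],[0,0,0]],
  [[0,0,8],[0,0,0]],
  [[0,0,12],[0,0,0]],
  [[0,0,12],[0,0,0]],
  [[0,0,12],[0,0,0]],
])

```text
t: 15.55
eef_pos: [0.3776, 0.2524, 0.1296]
orientation: [0.983, -0.185, -0.001, 0.001]
force: [0.6, 0.3, 1.0]
grip_width: 0.0743
```

```bash
python3 - <<'E'
from h import *
go([.378,.253,.036],-21.3)
E
```

```text
15.6 [0.378 0.252 0.13 ] 0.074 [0.6 0.3 1. ] -> [ 0.04 -0.1   9.36] [0.003 0.002 0.   ]
```

Call:
send_rows([
  [[0,0,4],[0,0,0]],
  [[0,0,8],[0,0,0]],
  [[0,0,9.4],[0,0,0]],
  [[0,0,9.4],[0,0,0]],
  [[0,0,9.4],[0,0,0]],
])

```text
t: 16.05
eef_pos: [0.3802, 0.2541, 0.0387]
orientation: [0.983, -0.185, 0.001, -0.001]
force: [0.1, 0.0, 0.2]
grip_width: 0.0747
```

Call:
send_rows([
  [[0,0,0],[0,0,0]],
  [[0,0,0],[0,0,0]],
  [[0,0,0],[0,0,0]],
  [[0,0,0],[0,0,0]],
  [[0,0,0],[0,0,0]],
  [[0,0,-4],[0,0,0]],
  [[0,0,-8],[0,0,0]],
  [[0,0,-12],[0,0,0]],
  [[0,0,-16],[0,0,0]],
  [[0,0,-20],[0,0,0]],
  [[0,0,-21.4],[0,0,0]],
  [[0,0,-21.4],[0,0,0]],
], claw=4.5)

```text
t: 17.25
eef_pos: [0.3795, 0.254, 0.2526]
orientation: [0.983, -0.184, 0.002, -0.001]
force: [0.2, 0.4, -2.2]
grip_width: 0.0545
```

```bash
python3 - <<'E'
from h import *
go(bal(-.088,-.095,.25),-3.4)
E
```

```text
17.2 [0.38  0.254 0.253] 0.054 [ 0.2  0.4 -2.2] -> [22.21 39.32  0.19] [-0.003 -0.004 -0.312]
```

Call:
send_rows([
  [[2.2,3.9,0],[0,0,-0.1]],
  [[4.4,7.9,0],[0,0,-0.2]],
  [[6.7,11.8,0.1],[0,0,-0.31]],
  [[8.9,15.7,0.1],[0,0,-0.31]],
  [[11.1,19.7,0.1],[0,0,-0.31]],
  [[13.3,23.6,0.2],[0,0,-0.31]],
  [[15.5,27.5,0.2],[0,0,-0.31]],
  [[17.8,31.4,0.2],[0,0,-0.31]],
  [[20,35.4,0.2],[0,0,-0.31]],
  [[22.2,39.3,0.2],[0,0,-0.31]],
  [[22.2,39.3,0.2],[0,0,-0.31]],
  [[22.2,39.3,0.2],[0,0,-0.31]],
])

```text
t: 18.45
eef_pos: [0.4415, -0.1935, 0.2452]
orientation: [0.999, -0.032, -0.002, -0.001]
force: [-0.2, -0.4, -1.8]
grip_width: 0.055
```

Call:
send_rows([
  [[0,0,3],[0,0,0]],
  [[0,0,6],[0,0,0]],
  [[0,0,6],[0,0,0]],
  [[0,0,6],[0,0,0]],
])

```text
t: 18.85
eef_pos: [0.4421, -0.1918, 0.1876]
orientation: [1.0, -0.03, -0.001, -0.001]
force: [0.6, -0.2, -0.3]
grip_width: 0.0549
```

```bash
python3 - <<'E'
from h import *
go(bal(-.088,-.095,.105),-3.4)
E
```

```text
18.9 [ 0.442 -0.192  0.188] 0.055 [ 0.6 -0.2 -0.3] -> [0.22 0.11 8.26] [-0.001  0.002 -0.   ]
```

Call:
send_rows([
  [[0,0,3],[0,0,0]],
  [[0,0,6],[0,0,0]],
  [[0,0,7.5],[0,0,0]],
  [[0,0,8.1],[0,0,0]],
  [[0,0,8.1],[0,0,0]],
  [[0,0,8.1],[0,0,0]],
])

```text
t: 19.45
eef_pos: [0.4439, -0.1938, 0.1092]
orientation: [1.0, -0.03, 0.001, 0.001]
force: [0.1, 0.2, -1.7]
grip_width: 0.0549
```

Call:
send_rows([
  [[0,0,0],[0,0,0]],
  [[0,0,0],[0,0,0]],
  [[0,0,0],[0,0,0]],
  [[0,0,-2],[0,0,0]],
  [[0,0,-6],[0,0,0]],
  [[0,0,-10],[0,0,0]],
  [[0,0,-13.5],[0,0,0]],
  [[0,0,-13.5],[0,0,0]],
  [[0,0,-13.5],[0,0,0]],
], claw=7.0)

```text
t: 20.35
eef_pos: [0.4434, -0.1937, 0.2435]
orientation: [1.0, -0.03, 0.001, 0.001]
force: [0.6, -0.0, -0.7]
grip_width: 0.0701
```

```bash
python3 - <<'E'
from h import *
look("t3"); go([.378,.349,.25],0.7)
E
```

```text
[330. 198.] [640.  20.] [ 53. 120.] 86.1
[420. 198.] [ 635. -215.] [52. 58.] 87.7
[206. 222.] [579. 340.] [50. 54.] -81.0
[204. 259.] [482. 344.] [51. 55.] -85.3
[329. 261.] [472.  27.] [ 53. 120.] 86.5
[202. 300.] [378. 349.] [51. 53.] -89.3
[186. 355.] [243. 385.] [53. 58.] -17.6
20.4 [ 0.443 -0.193  0.242] 0.07 [-0.9 -0.4 -0.9] -> [ -9.76 -53.74  -0.8 ] [-0.     0.    -0.073]
```

View pics/t3.png

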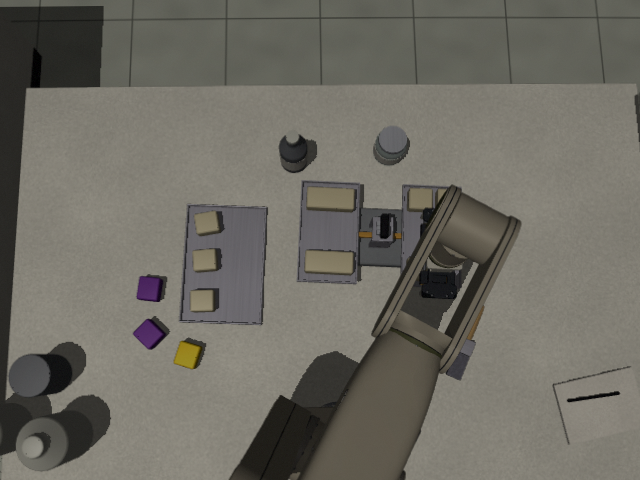

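Three halves are left in the tray, and a half shows at (420,198) on the right pan where I meant to put it.

Call:
send_rows([
  [[-0.9,-4.8,0],[0,0,-0.07]],
  [[-1.7,-9.6,0],[0,0,-0.07]],
  [[-2.6,-14.4,-0.1],[0,0,-0.07]],
  [[-3.5,-19.2,-0.2],[0,0,-0.07]],
  [[-4.4,-24,-0.3],[0,0,-0.07]],
  [[-5.2,-28.8,-0.4],[0,0,-0.07]],
  [[-6.1,-33.6,-0.5],[0,0,-0.07]],
  [[-7,-38.4,-0.6],[0,0,-0.07]],
  [[-7.8,-43.2,-0.8],[0,0,-0.07]],
  [[-8.7,-48,-0.8],[0,0,-0.07]],
  [[-9.8,-53.7,-0.8],[0,0,-0.07]],
  [[-9.8,-53.7,-0.8],[0,0,-0.07]],
], claw=7.4)

```text
t: 21.6
eef_pos: [0.3752, 0.3522, 0.2476]
orientation: [1.0, 0.007, -0.002, 0.001]
force: [-0.3, -0.7, 0.3]
grip_width: 0.0738
```

Call:
send_rows([
  [[0,0,0],[0,0,0]],
  [[0,0,4],[0,0,0]],
  [[0,0,8],[0,0,0]],
  [[0,0,12],[0,0,0]],
  [[0,0,12],[0,0,0]],
  [[0,0,12],[0,0,0]],
])

```text
t: 22.2
eef_pos: [0.3775, 0.347, 0.1301]
orientation: [1.0, 0.004, -0.001, 0.001]
force: [0.7, -1.2, 0.8]
grip_width: 0.0738
```

```bash
python3 - <<'E'
from h import *
go([.378,.349,.036],.7)
E
```

```text
22.2 [0.377 0.347 0.13 ] 0.074 [ 0.7 -1.2  0.8] -> [ 0.07 -0.21  9.41] [ 0.002  0.002 -0.005]
```

Call:
send_rows([
  [[0,-0.1,4],[0,0,0]],
  [[0,-0.1,8],[0,0,0]],
  [[0,-0.1,9.4],[0,0,0]],
  [[0,-0.1,9.4],[0,0,0]],
  [[0,-0.1,9.4],[0,0,0]],
])

```text
t: 22.7
eef_pos: [0.3792, 0.3505, 0.0389]
orientation: [1.0, 0.004, 0.001, -0.001]
force: [0.0, 0.7, 0.4]
grip_width: 0.0742
```

Call:
send_rows([
  [[0,0,0],[0,0,0]],
  [[0,0,0],[0,0,0]],
  [[0,0,0],[0,0,0]],
  [[0,0,0],[0,0,0]],
  [[0,0,0],[0,0,0]],
  [[0,0,-4],[0,0,0]],
  [[0,0,-8],[0,0,0]],
  [[0,0,-12],[0,0,0]],
  [[0,0,-16],[0,0,0]],
  [[0,0,-20],[0,0,0]],
  [[0,0,-21.4],[0,0,0]],
  [[0,0,-21.4],[0,0,0]],
], claw=4.5)

```text
t: 23.9
eef_pos: [0.3788, 0.3505, 0.2528]
orientation: [1.0, 0.005, 0.002, -0.001]
force: [-0.2, 0.2, -1.6]
grip_width: 0.0548
```

```bash
python3 - <<'E'
from h import *
go(bal(-.088,-.165,.25),-3.4)
E
```

```text
23.9 [0.379 0.35  0.253] 0.055 [-0.2  0.2 -1.6] -> [ 5.55 61.38  0.13] [-0.003 -0.004  0.068]
```

Call:
send_rows([
  [[0.5,4.9,0],[0,0,0.07]],
  [[0.9,9.8,0],[0,0,0.07]],
  [[1.4,14.7,0.1],[0,0,0.07]],
  [[1.8,19.6,0.1],[0,0,0.07]],
  [[2.2,24.5,0.1],[0,0,0.07]],
  [[2.7,29.4,0.1],[0,0,0.07]],
  [[3.1,34.3,0.1],[0,0,0.07]],
  [[3.6,39.2,0.1],[0,0,0.07]],
  [[4,44.1,0.1],[0,0,0.07]],
  [[4.5,49,0.1],[0,0,0.07]],
  [[4.9,53.9,0.1],[0,0,0.07]],
  [[5.3,58.8,0.1],[0,0,0.07]],
])

```text
t: 25.1
eef_pos: [0.4346, -0.2393, 0.246]
orientation: [1.0, -0.031, -0.002, -0.001]
force: [1.7, 1.0, -0.6]
grip_width: 0.0546
```

Call:
send_rows([
  [[0.2,2.5,0],[0,0,0]],
  [[0.2,2.5,3],[0,0,0]],
  [[0.2,2.5,6],[0,0,0]],
  [[0.2,2.5,6],[0,0,0]],
  [[0.2,2.5,6],[0,0,0]],
])

```text
t: 25.6
eef_pos: [0.4352, -0.2619, 0.1872]
orientation: [1.0, -0.03, -0.002, -0.001]
force: [0.9, -0.6, -0.7]
grip_width: 0.0552
```

```bash
python3 - <<'E'
from h import *
go(bal(-.088,-.165,.103),-3.4)
E
```

```text
25.6 [ 0.435 -0.262  0.187] 0.055 [ 0.9 -0.6 -0.7] -> [0.51 0.08 8.42] [-0.003  0.004 -0.002]
```

Call:
send_rows([
  [[0.3,0,3],[0,0,0]],
  [[0.3,0,6],[0,0,0]],
  [[0.3,0,7.5],[0,0,0]],
  [[0.3,0,8.2],[0,0,0]],
  [[0.3,0,8.3],[0,0,0]],
  [[0.3,0,8.3],[0,0,0]],
])

```text
t: 26.2
eef_pos: [0.4402, -0.2636, 0.1078]
orientation: [1.0, -0.03, 0.001, 0.001]
force: [0.3, -0.3, -1.0]
grip_width: 0.0547
```

Call:
send_rows([
  [[0,0,0],[0,0,0]],
  [[0,0,0],[0,0,0]],
  [[0,0,0],[0,0,0]],
  [[0,0,-2],[0,0,0]],
  [[0,0,-6],[0,0,0]],
  [[0,0,-10],[0,0,0]],
  [[0,0,-14],[0,0,0]],
  [[0,0,-14],[0,0,0]],
  [[0,0,-14],[0,0,0]],
], claw=7.0)

```text
t: 27.1
eef_pos: [0.4402, -0.2637, 0.2479]
orientation: [1.0, -0.031, 0.001, 0.001]
force: [0.1, -0.8, -0.3]
grip_width: 0.0702
```

```bash
python3 - <<'E'
from h import *
look("t4"); go([.482,.344,.25],4.6)
E
```

```text
[330. 197.] [640.  20.] [ 53. 121.] 86.2
[420. 199.] [ 634. -215.] [52. 58.] 87.7
[449. 199.] [ 631. -290.] [51. 59.] 89.3
[206. 222.] [579. 340.] [51. 55.] -81.0
[204. 259.] [482. 344.] [51. 55.] -85.6
[329. 261.] [473.  27.] [ 53. 121.] 86.5
[418. 268.] [ 452. -205.] [52. 59.] 87.7
[186. 355.] [243. 385.] [53. 58.] -17.6
27.1 [ 0.439 -0.263  0.246] 0.07 [ 0.4  0.5 -0.5] -> [  0.55 -60.86  -0.39] [ 0.    -0.    -0.141]
```

Call:
send_rows([
  [[0,-4.9,0],[0,0,-0.07]],
  [[0.1,-9.8,0],[0,0,-0.14]],
  [[0.1,-14.7,-0.1],[0,0,-0.14]],
  [[0.2,-19.6,-0.2],[0,0,-0.14]],
  [[0.2,-24.5,-0.3],[0,0,-0.14]],
  [[0.3,-29.4,-0.4],[0,0,-0.14]],
  [[0.3,-34.3,-0.4],[0,0,-0.14]],
  [[0.4,-39.2,-0.4],[0,0,-0.14]],
  [[0.4,-44.1,-0.4],[0,0,-0.14]],
  [[0.5,-49,-0.4],[0,0,-0.14]],
  [[0.5,-53.9,-0.4],[0,0,-0.14]],
  [[0.5,-58.8,-0.4],[0,0,-0.14]],
], claw=7.4)

```text
t: 28.35
eef_pos: [0.4791, 0.3251, 0.2479]
orientation: [0.999, 0.04, -0.001, 0.001]
force: [1.7, -0.7, 0.7]
grip_width: 0.0739
```

Call:
send_rows([
  [[0.3,-2.1,0],[0,0,0]],
  [[0.3,-2.1,4],[0,0,0]],
  [[0.3,-2.1,8],[0,0,0]],
  [[0.3,-2.1,12],[0,0,0]],
  [[0.3,-2.1,12],[0,0,0]],
  [[0.3,-2.1,12],[0,0,0]],
])

```text
t: 28.95
eef_pos: [0.4803, 0.3438, 0.1289]
orientation: [0.999, 0.039, -0.002, 0.001]
force: [0.1, 0.0, 1.2]
grip_width: 0.0741
```

```bash
python3 - <<'E'
from h import *
go([.482,.344,.036],4.6)
E
```

```text
28.9 [0.48  0.344 0.129] 0.074 [0.1 0.  1.2] -> [ 0.2  -0.02  9.29] [ 0.002  0.004 -0.001]
```

I'll grip the last two across their 60 mm side, jaws along the beam, because that leaves the most finger room in the middle of each pan.

Call:
send_rows([
  [[0.2,0,0],[0,0,-0.14]],
  [[0.2,0,0],[0,0,-0.28]],
  [[0.2,0,0],[0,0,-0.42]],
  [[0.2,0,0],[0,0,-0.56]],
  [[0.2,0,0],[0,0,-0.7]],
  [[0.2,0,0],[0,0,-0.84]],
  [[0.2,0,0],[0,0,-0.98]],
  [[0.2,0,0],[0,0,-1.12]],
  [[0.2,0,0],[0,0,-1.26]],
  [[0.2,0,0],[0,0,-1.4]],
  [[0.2,0,0],[0,0,-1.54]],
  [[0.2,0,0],[0,0,-1.57]],
], claw=7.8)

```text
t: 30.15
eef_pos: [0.4853, 0.3457, 0.134]
orientation: [0.677, 0.736, 0.002, 0.001]
force: [0.1, 0.2, -0.2]
grip_width: 0.0781
```

Call:
send_rows([
  [[0,0,0],[0,0,0]],
  [[0,0,0],[0,0,0]],
])

```text
t: 30.35
eef_pos: [0.4848, 0.3454, 0.1327]
orientation: [0.679, 0.734, 0.002, 0.0]
force: [0.2, -0.1, -0.4]
grip_width: 0.0781
```

```bash
python3 - <<'E'
from h import *
go([.482,.344,.036],94.4)
E
```

```text
30.4 [0.485 0.345 0.133] 0.078 [ 0.2 -0.1 -0.4] -> [-0.13 -0.31  9.66] [ 0.003 -0.001 -0.   ]
```

Call:
send_rows([
  [[-0.1,-0.3,4],[0,0,0]],
  [[-0.1,-0.3,8],[0,0,0]],
  [[-0.1,-0.3,9.5],[0,0,0]],
  [[-0.1,-0.3,9.5],[0,0,0]],
  [[-0.1,-0.3,9.5],[0,0,0]],
])

```text
t: 30.85
eef_pos: [0.4816, 0.3441, 0.037]
orientation: [0.679, 0.734, 0.001, 0.0]
force: [0.9, 0.2, 0.2]
grip_width: 0.0776
```

Call:
send_rows([
  [[0,0,0],[0,0,0]],
  [[0,0,0],[0,0,0]],
  [[0,0,0],[0,0,0]],
  [[0,0,0],[0,0,0]],
  [[0,0,0],[0,0,0]],
  [[0,0,-4],[0,0,0]],
  [[0,0,-8],[0,0,0]],
  [[0,0,-12],[0,0,0]],
  [[0,0,-16],[0,0,0]],
  [[0,0,-20],[0,0,0]],
  [[0,0,-21.4],[0,0,0]],
  [[0,0,-21.4],[0,0,0]],
], claw=5.0)

```text
t: 32.05
eef_pos: [0.4819, 0.3443, 0.2522]
orientation: [0.679, 0.734, 0.003, 0.001]
force: [0.4, -0.3, -1.4]
grip_width: 0.0595
```

```bash
python3 - <<'E'
from h import *
go(bal(0,-.137,.25),86.6)
E
```

```text
32.0 [0.482 0.344 0.252] 0.06 [ 0.4 -0.3 -1.4] -> [-58.63   0.17   0.08] [ 0.004 -0.003  0.138]
```

Call:
send_rows([
  [[-4.9,0,0],[0,0,0.07]],
  [[-9.8,0,0],[0,0,0.14]],
  [[-14.7,0,0],[0,0,0.14]],
  [[-19.6,0,0],[0,0,0.14]],
  [[-24.5,0.1,0],[0,0,0.14]],
  [[-29.4,0.1,0],[0,0,0.14]],
  [[-34.3,0.1,0],[0,0,0.14]],
  [[-39.2,0.1,0],[0,0,0.14]],
  [[-44.1,0.1,0],[0,0,0.14]],
  [[-49,0.2,0],[0,0,0.14]],
  [[-53.9,0.2,0],[0,0,0.14]],
  [[-58.6,0.2,0],[0,0,0.14]],
])

```text
t: 33.25
eef_pos: [0.5271, -0.2421, 0.2457]
orientation: [0.729, 0.685, -0.001, -0.002]
force: [0.6, -0.2, -1.0]
grip_width: 0.0599
```

Call:
send_rows([
  [[0,0,0],[0,0,0]],
  [[0,0,3],[0,0,0]],
  [[0,0,6],[0,0,0]],
  [[0,0,6],[0,0,0]],
  [[0,0,6],[0,0,0]],
])

```text
t: 33.75
eef_pos: [0.5272, -0.2394, 0.1872]
orientation: [0.729, 0.685, -0.001, -0.002]
force: [0.4, -0.1, -0.0]
grip_width: 0.06
```

```bash
python3 - <<'E'
from h import *
go(bal(0,-.137,.102),86.6)
E
```

```text
33.8 [ 0.527 -0.239  0.187] 0.06 [ 0.4 -0.1 -0. ] -> [-0.07  0.26  8.52] [-0.004 -0.002 -0.002]
```

Call:
send_rows([
  [[0,0.1,3],[0,0,0]],
  [[0,0.1,6],[0,0,0]],
  [[0,0.1,7.5],[0,0,0]],
  [[0,0.1,8.3],[0,0,0]],
  [[0,0.1,8.4],[0,0,0]],
  [[0,0.1,8.4],[0,0,0]],
])

```text
t: 34.35
eef_pos: [0.5303, -0.2409, 0.1068]
orientation: [0.729, 0.685, 0.0, 0.001]
force: [0.6, 0.5, -1.5]
grip_width: 0.0598
```

Call:
send_rows([
  [[0,0,0],[0,0,0]],
  [[0,0,0],[0,0,0]],
  [[0,0,0],[0,0,0]],
  [[0,0,-2],[0,0,0]],
  [[0,0,-6],[0,0,0]],
  [[0,0,-10],[0,0,0]],
  [[0,0,-14],[0,0,0]],
  [[0,0,-14],[0,0,0]],
  [[0,0,-14],[0,0,0]],
], claw=7.6)

```text
t: 35.25
eef_pos: [0.5303, -0.241, 0.2472]
orientation: [0.729, 0.685, 0.001, 0.002]
force: [-0.1, -0.8, -0.3]
grip_width: 0.0759
```

```bash
python3 - <<'E'
from h import *
look("t5"); go([.579,.340,.25],98.9)
E
```

```text
[330. 197.] [641.  20.] [ 53. 121.] 86.2
[206. 222.] [579. 340.] [50. 55.] -80.1
[329. 261.] [473.  26.] [ 54. 121.] 87.3
[186. 355.] [243. 385.] [53. 58.] -17.9
35.3 [ 0.529 -0.241  0.245] 0.076 [-0.2 -0.4 -0.9] -> [58.25  1.36 -0.49] [ 0.     0.    -0.217]
```

Call:
send_rows([
  [[4.9,0.1,0],[0,0,-0.1]],
  [[9.8,0.2,0],[0,0,-0.22]],
  [[14.7,0.3,-0.1],[0,0,-0.22]],
  [[19.6,0.4,-0.2],[0,0,-0.22]],
  [[24.5,0.5,-0.3],[0,0,-0.22]],
  [[29.4,0.7,-0.4],[0,0,-0.22]],
  [[34.3,0.8,-0.5],[0,0,-0.22]],
  [[39.2,0.9,-0.5],[0,0,-0.22]],
  [[44.1,1,-0.5],[0,0,-0.22]],
  [[49,1.2,-0.5],[0,0,-0.22]],
  [[53.9,1.3,-0.5],[0,0,-0.22]],
  [[58.2,1.4,-0.5],[0,0,-0.22]],
], claw=7.8)

```text
t: 36.5
eef_pos: [0.5781, 0.3415, 0.2475]
orientation: [0.649, 0.761, -0.002, -0.001]
force: [-0.1, -1.2, 0.2]
grip_width: 0.0784
```

Call:
send_rows([
  [[0,0,0],[0,0,0]],
  [[0,0,4],[0,0,0]],
  [[0,0,8],[0,0,0]],
  [[0,0,12],[0,0,0]],
  [[0,0,12],[0,0,0]],
  [[0,0,12],[0,0,0]],
])

```text
t: 37.1
eef_pos: [0.5782, 0.3384, 0.1288]
orientation: [0.649, 0.761, -0.002, -0.001]
force: [0.5, -0.1, 1.3]
grip_width: 0.0782
```

```bash
python3 - <<'E'
from h import *
go([.579,.340,.036],99.4)
E
```

```text
37.1 [0.578 0.338 0.129] 0.078 [ 0.5 -0.1  1.3] -> [0.16 0.14 9.28] [-0.004  0.001 -0.006]
```

Call:
send_rows([
  [[0.1,0.1,4],[0,0,0]],
  [[0.1,0.1,8],[0,0,0]],
  [[0.1,0.1,9.3],[0,0,0]],
  [[0.1,0.1,9.3],[0,0,0]],
  [[0.1,0.1,9.3],[0,0,0]],
])

```text
t: 37.6
eef_pos: [0.5819, 0.3413, 0.0403]
orientation: [0.649, 0.761, 0.002, 0.001]
force: [-0.6, 0.2, 0.5]
grip_width: 0.0779
```

Call:
send_rows([
  [[0,0,0],[0,0,0]],
  [[0,0,0],[0,0,0]],
  [[0,0,0],[0,0,0]],
  [[0,0,0],[0,0,0]],
  [[0,0,0],[0,0,0]],
  [[0,0,-4],[0,0,0]],
  [[0,0,-8],[0,0,0]],
  [[0,0,-12],[0,0,0]],
  [[0,0,-16],[0,0,0]],
  [[0,0,-20],[0,0,0]],
  [[0,0,-21.4],[0,0,0]],
  [[0,0,-21.4],[0,0,0]],
], claw=5.0)

```text
t: 38.8
eef_pos: [0.5815, 0.3413, 0.2545]
orientation: [0.649, 0.761, 0.002, 0.001]
force: [-0.3, 0.6, -1.3]
grip_width: 0.0593
```

```bash
python3 - <<'E'
from h import *
go(bal(0,.137,.25),86.6)
E
```

```text
38.8 [0.581 0.341 0.254] 0.059 [-0.3  0.6 -1.3] -> [-29.83  -8.4    0.35] [ 0.005 -0.002  0.218]
```

Call:
send_rows([
  [[-4.3,-1.2,0],[0,0,0.07]],
  [[-8.5,-2.4,0],[0,0,0.14]],
  [[-12.8,-3.6,0.1],[0,0,0.22]],
  [[-17,-4.8,0.2],[0,0,0.22]],
  [[-21.3,-6,0.3],[0,0,0.22]],
  [[-25.6,-7.2,0.3],[0,0,0.22]],
  [[-29.8,-8.4,0.3],[0,0,0.22]],
  [[-29.8,-8.4,2],[0,0,0.22]],
  [[-29.8,-8.4,4],[0,0,0.22]],
  [[-29.8,-8.4,4],[0,0,0.22]],
  [[-29.8,-8.4,4],[0,0,0.22]],
])

```text
t: 39.9
eef_pos: [0.5428, 0.0332, 0.209]
orientation: [0.729, 0.685, -0.002, -0.002]
force: [0.3, -0.9, -0.5]
grip_width: 0.0596
```

```bash
python3 - <<'E'
from h import *
go(bal(0,.137,.109),86.6)
im=read_camera("top"); cv2.imwrite("pics/t6.png",im)
E
```

```text
39.9 [0.543 0.033 0.209] 0.06 [ 0.3 -0.9 -0.5] -> [ 0.04  0.33 10.  ] [-0.005  0.    -0.002]
```

Call:
send_rows([
  [[0,0.2,3],[0,0,0]],
  [[0,0.2,6],[0,0,0]],
  [[0,0.2,8.5],[0,0,0]],
  [[0,0.2,9.7],[0,0,0]],
  [[0,0.2,9.9],[0,0,0]],
  [[0,0.2,9.9],[0,0,0]],
])

```text
t: 40.55
eef_pos: [0.5468, 0.0332, 0.1133]
orientation: [0.728, 0.685, 0.0, 0.0]
force: [-0.3, -0.3, -0.9]
grip_width: 0.06
```

Call:
send_rows([
  [[0,0,0],[0,0,0]],
  [[0,0,0],[0,0,0]],
  [[0,0,0],[0,0,0]],
  [[0,0,-2],[0,0,0]],
  [[0,0,-6],[0,0,0]],
  [[0,0,-10],[0,0,0]],
  [[0,0,-14],[0,0,0]],
  [[0,0,-14],[0,0,0]],
  [[0,0,-14],[0,0,0]],
], claw=7.6)

```text
t: 41.45
eef_pos: [0.5472, 0.0329, 0.2542]
orientation: [0.729, 0.685, 0.001, 0.001]
force: [0.5, 0.1, -1.3]
grip_width: 0.0764
```

Call:
send_rows([
  [[0,4,0],[0,0,0.14]],
  [[0,8,0],[0,0,0.28]],
  [[0,12,0],[0,0,0.42]],
  [[0,16,0],[0,0,0.56]],
  [[0,16,0],[0,0,0.7]],
  [[0,16,0],[0,0,0.84]],
  [[0,16,0],[0,0,0.98]],
  [[0,16,0],[0,0,1.12]],
  [[0,16,0],[0,0,1.26]],
  [[0,16,0],[0,0,1.4]],
  [[0,16,0],[0,0,1.54]],
  [[0,16,0],[0,0,1.57]],
])

```text
t: 42.65
eef_pos: [0.7051, 0.0231, 0.25]
orientation: [0.999, -0.032, -0.002, -0.0]
force: [-0.3, -0.2, -0.3]
grip_width: 0.0757
```

```bash
python3 - <<'E'
from h import *
s=sense();print(s["qpos"].round(2),s["eef_pos"])
look("t7");cv2.imwrite("pics/s7.png",read_camera("scene"))
a=cv2.imread("pics/t7.png")[130:330,160:490];b=cv2.imread("pics/s7.png")[150:380,160:490]
cv2.imwrite("pics/c7.png",np.vstack([cv2.resize(a,(660,320)),cv2.resize(b,(400,279)).copy() if 0 else cv2.resize(b,(660,280))]))
E
```

```text
[-0.04  0.42  1.13  0.    1.6   0.02] [0.70507403 0.02311798 0.24996792]
[450. 195.] [ 643. -294.] [53. 58.] 86.8
[420. 199.] [ 635. -215.] [52. 58.] 87.7
[436. 233.] [ 542. -252.] [53. 57.] 87.4
[419. 268.] [ 451. -205.] [53. 59.] 86.0
[448. 270.] [ 447. -278.] [52. 57.] 87.3
[186. 355.] [243. 385.] [53. 58.] -17.9
```

View pics/c7.png

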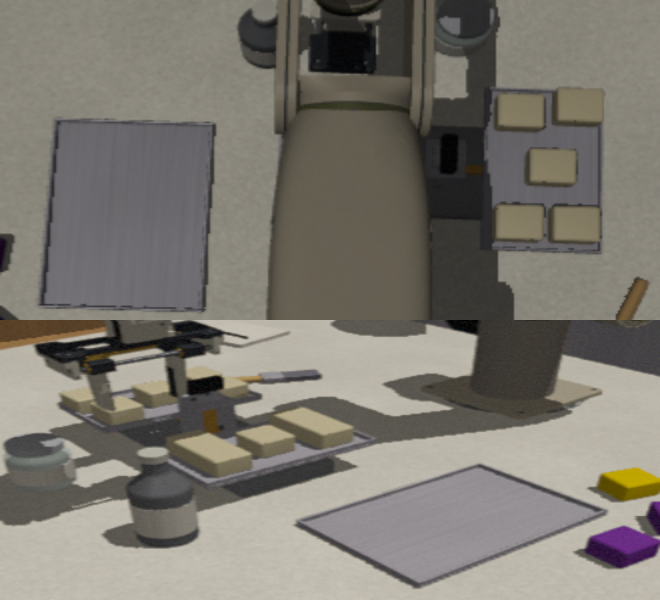

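The tray is empty, the left pan holds two bigs and a half, and the right pan holds five halves. The half at the far right corner, (450,195), has shifted about 1 cm towards the lip. I'll look at it closely on the way to the knob.

```bash
python3 - <<'E'
from h import *
go(bal(-.02,.02,.26),-93.3)
a=cv2.imread("pics/t7.png")[170:310,395:475];cv2.imwrite("pics/c8.png",cv2.resize(a,None,fx=4,fy=4,interpolation=cv2.INTER_CUBIC))
E
```

```text
42.8 [0.705 0.023 0.251] 0.076 [-0.   0.1 -0.3] -> [-18.01  11.6   -0.89] [0.002 0.002 1.57 ]
```

View pics/c8.png

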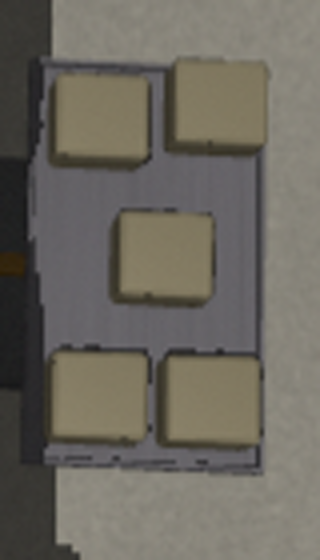

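The corner bar sits flat against the lip, well inside the pan, and the parallax of its raised top explains the overlap. I'll leave it there and go to the knob with a jaw yaw that leaves joint 6 room for a 90° counter-clockwise turn.

Call:
send_rows([
  [[-4,2.6,0],[0,0,0.14]],
  [[-8,5.2,-0.3],[0,0,0.28]],
  [[-12,7.8,-0.6],[0,0,0.42]],
  [[-15,10.4,-0.9],[0,0,0.56]],
  [[-16,13,-0.9],[0,0,0.7]],
  [[-16,13.4,-0.9],[0,0,0.84]],
  [[-16,13.4,-0.9],[0,0,0.98]],
  [[-16,13.4,-0.9],[0,0,1.12]],
  [[-16,13.4,-0.9],[0,0,1.26]],
  [[-16,13.4,-0.9],[0,0,1.4]],
  [[-16,13.4,-0.9],[0,0,1.54]],
  [[-16,13.4,-0.9],[0,0,1.57]],
], claw=5)

```text
t: 43.95
eef_pos: [0.5378, -0.1009, 0.2609]
orientation: [-0.685, 0.728, 0.0, -0.0]
force: [0.5, -1.2, -0.4]
grip_width: 0.0496
```

```bash
python3 - <<'E'
from h import *
go(bal(0,0,.168),-93.4);print(sense()["qpos"].round(2))
p=camera_params("wrist");im=read_camera("wrist");cv2.imwrite("pics/w2.png",im)
uv=lambda P:cv2.projectPoints(np.array([P],float),cv2.Rodrigues(p["extrinsics"][:3,:3])[0],p["extrinsics"][:3,3],np.array([[p["fx"],0,p["cx"]],[0,p["fy"],p["cy"]],[0,0,1]]),p["distortion"])[0].ravel().round(0)
for q in((0,0),(.028,.009),(-.028,.009),(.028,-.009),(-.028,-.009)):print(uv(bal(*q,.178)))
E
```

```text
44.0 [ 0.538 -0.101  0.261] 0.05 [ 0.5 -1.2 -0.4] -> [0.25 0.01 9.29] [ 0.001  0.    -0.001]
[-0.28 -0.02  1.6  -0.    1.56  1.35]
[323. 262.]
[309. 221.]
[309. 301.]
[337. 221.]
[336. 301.]
```

View pics/w2.png

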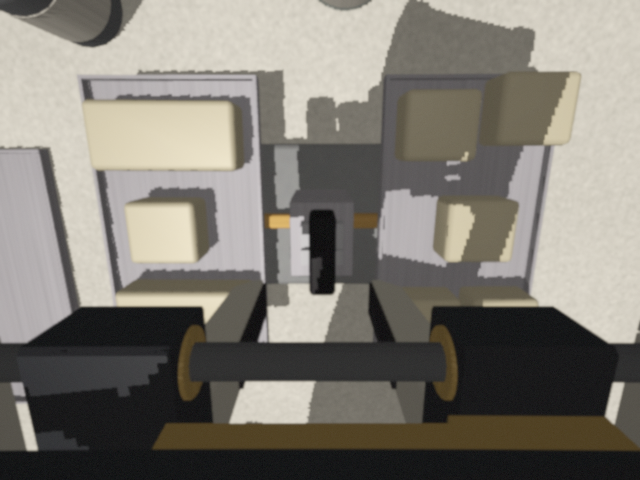

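In the wrist view the knob is centred in column (322 against a predicted 323), but its rows are about 10 px off (251 against 262). I'll go lower, settle, and measure again.

Call:
send_rows([
  [[0.1,0,1],[0,0,0]],
  [[0.2,0,3],[0,0,0]],
  [[0.2,0,4],[0,0,0]],
  [[0.2,0,4],[0,0,0]],
  [[0.2,0,4],[0,0,0]],
  [[0.2,0,4],[0,0,0]],
  [[0.2,0,4],[0,0,0]],
])

```text
t: 44.7
eef_pos: [0.5384, -0.103, 0.2223]
orientation: [-0.686, 0.728, -0.001, 0.0]
force: [-0.0, 0.4, 0.2]
grip_width: 0.05
```

```bash
python3 - <<'E'
from h import *
go(bal(0,0,.168),-93.4)
p=camera_params("wrist");im=read_camera("wrist");cv2.imwrite("pics/w3.png",im)
E=p["extrinsics"];print("cam",(-E[:3,:3].T@E[:3,3]).round(3),"axis",E[2,:3].round(2))
m=(im.max(2)<45).astype(np.uint8);n,l,st,c=cv2.connectedComponentsWithStats(m)
for i in range(1,n):
    if st[i,4]>400:
        print(st[i],c[i].round(0));x,y,w,h,_=st[i]
        print("  z.178:",ray(p,[(x,y),(x+w,y),(x,y+h),(x+w,y+h),c[i]],.178)[:,:2].round(4).tolist())
E
```

```text
44.7 [ 0.538 -0.103  0.222] 0.05 [-0.   0.4  0.2] -> [0.03 0.1  5.43] [-0.001 -0.    -0.   ]
cam [ 0.61  -0.106  0.37 ] axis [-0.25  0.02 -0.97]
[ 304  221   31   99 2802] [319. 269.]
  z.178: [[0.574, -0.0969], [0.573, -0.1135], [0.5161, -0.0929], [0.515, -0.1107], [0.5465, -0.1035]]
[195 284  72  65 876] [250. 325.]
  z.178: [[0.5418, -0.0334], [0.5394, -0.0737], [0.5014, -0.0275], [0.4988, -0.0698], [0.5151, -0.0614]]
[361 284  80  64 920] [383. 325.]
  z.178: [[0.5362, -0.1264], [0.5335, -0.1711], [0.4962, -0.1252], [0.4934, -0.1721], [0.5103, -0.1384]]
[    0   307   640   173 35145] [228. 425.]
  z.178: [[0.5349, 0.0783], [0.5131, -0.2832], [0.4159, 0.111], [0.3913, -0.3017], [0.448, -0.0404]]
[  423   307   217   116 17253] [523. 364.]
  z.178: [[0.5201, -0.1612], [0.5131, -0.2832], [0.4419, -0.1621], [0.435, -0.2951], [0.4801, -0.2208]]
```

View pics/w3.png

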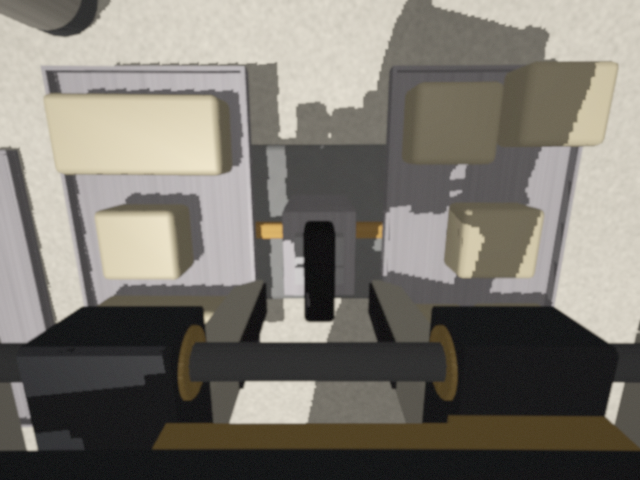

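The knob is about 18 mm wide and centred near x=0.539-0.542, y=-0.1035, within 3 mm of the hand. I'll go down and grip.

Call:
send_rows([
  [[0,0,2],[0,0,0]],
  [[0,0,4],[0,0,0]],
  [[0,-0.1,5.2],[0,0,0]],
  [[0,-0.1,5.4],[0,0,0]],
  [[0,-0.1,5.4],[0,0,0]],
  [[0,-0.1,5.4],[0,0,0]],
])

```text
t: 45.35
eef_pos: [0.5396, -0.1032, 0.1685]
orientation: [-0.685, 0.728, -0.001, 0.0]
force: [-0.4, 0.6, 1.0]
grip_width: 0.0496
```

Call:
send_rows([
  [[0,0,0],[0,0,0]],
  [[0,0,0],[0,0,0]],
  [[0,0,0],[0,0,0]],
  [[0,0,0],[0,0,0]],
  [[0,0,0],[0,0,0]],
  [[0,0,0],[0,0,0]],
  [[0,0,0],[0,0,0]],
  [[0,0,0],[0,0,0]],
], claw=1.0, grip_force=45)

```text
t: 46.15
eef_pos: [0.539, -0.1038, 0.1676]
orientation: [-0.685, 0.728, -0.001, -0.0]
force: [-0.9, -5.7, 1.3]
grip_width: 0.0178
```

Gripped at a width of 17.8 mm. Now I'll lift it 17 mm.

Call:
send_rows([
  [[0,0,-0.4],[0,0,0]],
  [[0,0,-0.8],[0,0,0]],
  [[0,0,-1.2],[0,0,0]],
  [[0,0,-1.5],[0,0,0]],
  [[0,0,-1.7],[0,0,0]],
  [[0,0,-1.7],[0,0,0]],
  [[0,0,-1.7],[0,0,0]],
  [[0,0,-1.7],[0,0,0]],
])

```text
t: 46.95
eef_pos: [0.5388, -0.1037, 0.1827]
orientation: [-0.685, 0.728, -0.0, -0.001]
force: [4.7, -7.0, -10.7]
grip_width: 0.0173
```

Call:
send_rows([
  [[0,0,-0.2],[0,0,0]],
  [[0,0,-0.2],[0,0,-0.12]],
  [[0,0,-0.2],[0,0,-0.24]],
  [[0,0,-0.2],[0,0,-0.36]],
  [[0,0,-0.2],[0,0,-0.48]],
  [[0,0,-0.2],[0,0,-0.6]],
  [[0,0,-0.2],[0,0,-0.72]],
  [[0,0,-0.2],[0,0,-0.84]],
])

```text
t: 47.75
eef_pos: [0.5388, -0.1038, 0.1847]
orientation: [0.924, -0.383, -0.0, 0.001]
force: [5.2, -6.6, -10.1]
grip_width: 0.0177
```

Call:
send_rows([
  [[0,0,0],[0,0,-0.12]],
  [[0,0,0],[0,0,-0.24]],
  [[0,0,0],[0,0,-0.36]],
  [[0,0,0],[0,0,-0.48]],
  [[0,0,0],[0,0,-0.6]],
  [[0,0,0],[0,0,-0.7]],
  [[0,0,0],[0,0,-0.74]],
  [[0,0,0],[0,0,-0.74]],
  [[0,0,0],[0,0,-0.74]],
])

```text
t: 48.65
eef_pos: [0.5388, -0.1039, 0.1847]
orientation: [1.0, -0.026, -0.0, 0.001]
force: [5.6, -7.7, -11.5]
grip_width: 0.0178
```

```bash
python3 -c "
from h import *
go(bal(0,0,.177),-3.4)"
```

```text
48.6 [ 0.539 -0.104  0.185] 0.018 [  5.6  -7.7 -11.5] -> [-0.13 -0.05  0.77] [0.001 0.    0.008]
```

Turned 90°. I'll lower to the free notch, release and back off upwards.

Call:
send_rows([
  [[0,0,0.4],[0,0,0]],
  [[0,0,0.8],[0,0,0]],
  [[0,0,0.8],[0,0,0]],
  [[0,0,0.8],[0,0,0]],
])

```text
t: 49.05
eef_pos: [0.5389, -0.1039, 0.177]
orientation: [1.0, -0.026, -0.0, 0.001]
force: [4.0, -6.4, -9.4]
grip_width: 0.0176
```

Call:
send_rows([
  [[0,0,0],[0,0,0]],
  [[0,0,0],[0,0,0]],
  [[0,0,0],[0,0,0]],
  [[0,0,0],[0,0,0]],
  [[0,0,-4],[0,0,0]],
  [[0,0,-8],[0,0,0]],
  [[0,0,-8],[0,0,0]],
  [[0,0,-8],[0,0,0]],
  [[0,0,-8],[0,0,0]],
  [[0,0,-8],[0,0,0]],
], claw=5)

```text
t: 50.05
eef_pos: [0.5381, -0.1027, 0.2565]
orientation: [1.0, -0.025, -0.001, -0.0]
force: [0.3, 0.6, 0.3]
grip_width: 0.0499
```

Call:
send_rows([
  [[0,0,0],[0,0,0]],
  [[0,0,0],[0,0,0]],
  [[0,0,0],[0,0,0]],
  [[0,0,0],[0,0,0]],
  [[0,0,0],[0,0,0]],
  [[0,0,0],[0,0,0]],
  [[0,0,0],[0,0,0]],
  [[0,0,0],[0,0,0]],
  [[0,0,0],[0,0,0]],
  [[0,0,0],[0,0,0]],
])

```text
t: 51.05
eef_pos: [0.5389, -0.103, 0.2584]
orientation: [1.0, -0.026, -0.0, 0.0]
force: [0.7, -0.1, -0.4]
grip_width: 0.0497
```

```bash
python3 - <<'E'
from h import *
go(bal(0,0,.177),-3.4)
cv2.imwrite("pics/w4.png",read_camera("wrist"))
b=read_camera("scene")[150:330,170:370];cv2.imwrite("pics/s8.png",cv2.resize(b,None,fx=3,fy=3,interpolation=cv2.INTER_CUBIC))
E
```

```text
51.0 [ 0.539 -0.103  0.258] 0.05 [ 0.7 -0.1 -0.4] -> [-0.14  0.04  8.14] [0.    0.    0.008]
```

View pics/s8.png

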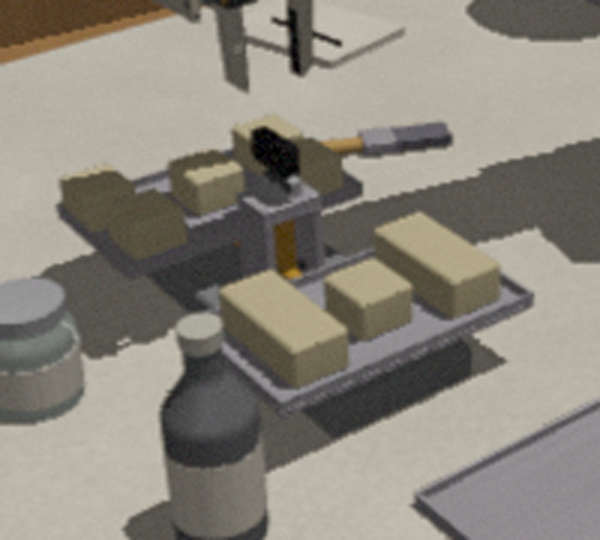

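View pics/w4.png

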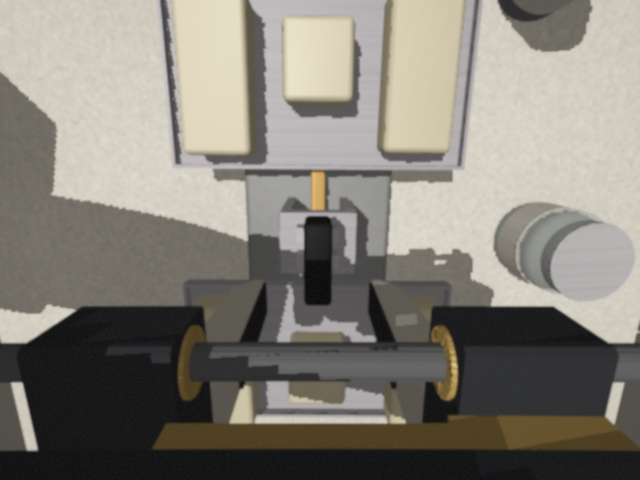

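The knob now lies in line with the beam. I'll check the pans' heights by projecting the known lip corners into the scene view.

```bash
python3 - <<'E'
from h import *
p=camera_params("scene")
K=np.array([[p["fx"],0,p["cx"]],[0,p["fy"],p["cy"]],[0,0,1]])
for n,x,y in(("L near-out",-.13,.205),("L far-out",.13,.205),("R far-in",.13,-.055),("R far-out",.13,-.205),("R near-in",-.13,-.055)):
    P=np.array([bal(x,y,z) for z in(.064,.076,.088)])
    u=cv2.projectPoints(P,cv2.Rodrigues(p["extrinsics"][:3,:3])[0],p["extrinsics"][:3,3],K,p["distortion"])[0][:,0]
    print(n,((u-[170,150])*3).round(0).tolist())
E
```

```text
L near-out [[533.0, 301.0], [534.0, 290.0], [534.0, 278.0]]
L far-out [[281.0, 412.0], [280.0, 400.0], [279.0, 387.0]]
R far-in [[127.0, 276.0], [125.0, 264.0], [124.0, 253.0]]
R far-out [[56.0, 213.0], [54.0, 202.0], [52.0, 191.0]]
R near-in [[363.0, 192.0], [362.0, 181.0], [362.0, 170.0]]
```

The corners on both sides sit the same few pixels low of the level prediction, so the pans ride level. I'll hold off another 2 s, then grip the knob again.

Call:
send_rows([
  [[0,0,0],[0,0,0]],
  [[0,0,0],[0,0,0]],
  [[0,0,0],[0,0,0]],
  [[0,0,0],[0,0,0]],
  [[0,0,0],[0,0,0]],
  [[0,0,0],[0,0,0]],
  [[0,0,0],[0,0,0]],
  [[0,0,0],[0,0,0]],
  [[0,0,0],[0,0,0]],
  [[0,0,0],[0,0,0]],
  [[0,0,0],[0,0,0]],
  [[0,0,0],[0,0,0]],
])

```text
t: 52.35
eef_pos: [0.5389, -0.103, 0.2584]
orientation: [1.0, -0.026, 0.0, 0.0]
force: [-0.5, 0.1, -0.1]
grip_width: 0.0499
```

Call:
send_rows([
  [[0,0,0],[0,0,0]],
  [[0,0,0],[0,0,0]],
  [[0,0,0],[0,0,0]],
  [[0,0,0],[0,0,0]],
  [[0,0,0],[0,0,0]],
  [[0,0,0],[0,0,0]],
  [[0,0,0],[0,0,0]],
  [[0,0,0],[0,0,0]],
  [[0,0,0],[0,0,0]],
  [[0,0,0],[0,0,0]],
])

```text
t: 53.35
eef_pos: [0.5389, -0.103, 0.2584]
orientation: [1.0, -0.025, 0.0, 0.0]
force: [0.6, -1.3, -0.8]
grip_width: 0.0499
```

Call:
send_rows([
  [[0,0,3],[0,0,0]],
  [[0,0,6],[0,0,0]],
  [[0,0,7.8],[0,0,0]],
  [[0,0,8.1],[0,0,0]],
  [[0,0,8.1],[0,0,0]],
  [[0,0,8.1],[0,0,0]],
])

```text
t: 53.95
eef_pos: [0.5397, -0.1032, 0.1789]
orientation: [1.0, -0.025, 0.001, 0.0]
force: [-0.1, -0.0, 0.2]
grip_width: 0.0501
```

Call:
send_rows([
  [[0,0,0],[0,0,0]],
  [[0,0,0],[0,0,0]],
  [[0,0,0],[0,0,0]],
  [[0,0,0],[0,0,0]],
  [[0,0,0],[0,0,0]],
  [[0,0,0],[0,0,0]],
  [[0,0,0],[0,0,0]],
  [[0,0,0],[0,0,0]],
], claw=1.0)

```text
t: 54.75
eef_pos: [0.5391, -0.103, 0.1775]
orientation: [1.0, -0.025, 0.0, 0.0]
force: [0.3, 0.2, 0.9]
grip_width: 0.0175
```

Call:
send_rows([
  [[0,0,-0.3],[0,0,0]],
  [[0,0,-0.6],[0,0,0]],
  [[0,0,-0.9],[0,0,0]],
  [[0,0,-0.9],[0,0,0]],
  [[0,0,-0.9],[0,0,0]],
])

```text
t: 55.25
eef_pos: [0.539, -0.1029, 0.1849]
orientation: [1.0, -0.026, -0.0, -0.0]
force: [6.2, -1.4, -10.8]
grip_width: 0.018
```

Call:
send_rows([
  [[0,0,0],[0,0,0.12]],
  [[0,0,0],[0,0,0.24]],
  [[0,0,0],[0,0,0.36]],
  [[0,0,0],[0,0,0.48]],
  [[0,0,0],[0,0,0.6]],
  [[0,0,0],[0,0,0.72]],
  [[0,0,0],[0,0,0.84]],
])

```text
t: 55.95
eef_pos: [0.5396, -0.1033, 0.1852]
orientation: [0.901, -0.433, 0.001, -0.0]
force: [9.2, -3.6, -11.4]
grip_width: 0.0178
```

Call:
send_rows([
  [[0,0,0],[0,0,0.12]],
  [[0,0,0],[0,0,0.24]],
  [[0,0,0],[0,0,0.36]],
  [[0,0,0],[0,0,0.48]],
  [[0,0,0],[0,0,0.6]],
  [[0,0,0],[0,0,0.7]],
  [[0,0,0],[0,0,0.74]],
  [[0,0,0],[0,0,0.74]],
  [[0,0,0],[0,0,0.74]],
])

```text
t: 56.85
eef_pos: [0.5397, -0.1039, 0.1854]
orientation: [-0.685, 0.728, -0.001, 0.0]
force: [8.7, -5.1, -12.0]
grip_width: 0.0177
```

```bash
python3 -c "
from h import *
go(bal(0,0,.168),-93.4)"
```

```text
56.9 [ 0.54  -0.104  0.185] 0.018 [  8.7  -5.1 -12. ] -> [-0.05  0.23  1.74] [-0.002 -0.001 -0.001]
```

Call:
send_rows([
  [[0,0,0.4],[0,0,0]],
  [[0,0,0.8],[0,0,0]],
  [[0,0,1.2],[0,0,0]],
  [[0,0,1.6],[0,0,0]],
  [[0,0,1.8],[0,0,0]],
  [[0,0,1.8],[0,0,0]],
  [[0,0,1.8],[0,0,0]],
])

```text
t: 57.55
eef_pos: [0.5399, -0.104, 0.1687]
orientation: [-0.685, 0.728, -0.001, 0.0]
force: [6.0, -4.5, -2.0]
grip_width: 0.0177
```

Call:
send_rows([
  [[0,0,0],[0,0,0]],
  [[0,0,0],[0,0,0]],
  [[0,0,0],[0,0,0]],
  [[0,0,0],[0,0,0]],
  [[0,0,-4],[0,0,0]],
  [[0,0,-8],[0,0,0]],
  [[0,0,-12],[0,0,0]],
  [[0,0,-12],[0,0,0]],
  [[0,0,-12],[0,0,0]],
  [[0,0,-12],[0,0,0]],
], claw=5)

```text
t: 58.55
eef_pos: [0.5383, -0.1027, 0.2868]
orientation: [-0.686, 0.728, 0.001, -0.001]
force: [0.6, 0.1, -0.3]
grip_width: 0.0496
```

```bash
python3 - <<'E'
from h import *
s=sense();print(s["t"],s["eef_pos"].round(3),s["force"].round(1))
w=read_camera("wrist")
b=read_camera("scene")[150:330,170:370];b=cv2.resize(b,None,fx=2,fy=2,interpolation=cv2.INTER_CUBIC)
cv2.imwrite("pics/f.png",np.hstack([cv2.resize(w[:360],(400,360)),b]))
E
```

```text
58.55 [ 0.538 -0.103  0.287] [ 0.6  0.1 -0.3]
```

View pics/f.png

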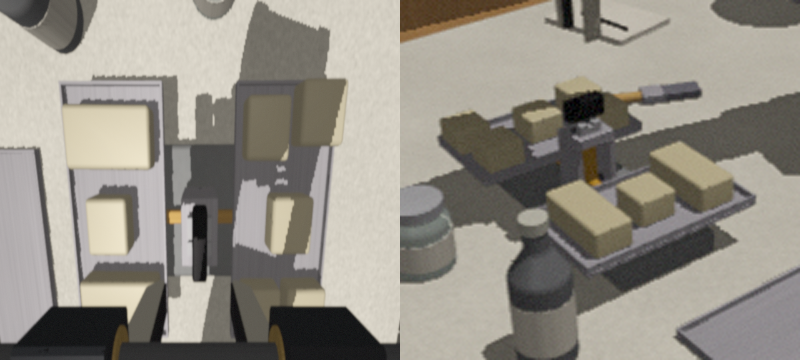

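The knob lies across the beam again, with all the soap on the pans. As a last check, I'll compare its height in the scene view with the first picture, where it was locked.

```bash
python3 - <<'E'
from h import *
def blob(im):
    m=(im[185:225,240:285].max(2)<40).astype(np.uint8);n,l,st,c=cv2.connectedComponentsWithStats(m);i=1+st[1:,4].argmax();return st[i],c[i].round(1)
print(blob(cv2.imread("pics/scene0.png")),blob(read_camera("scene")),sense()["force"].round(1))
order.sign_off()
E
```

```text
(array([ 12,  11,  20,  16, 215], dtype=int32), array([21.4, 18.4])) (array([ 12,  11,  20,  16, 229], dtype=int32), array([21.3, 18.3])) [-0.6 -0.   1.3]
the job is handed in; nothing more can be done
```

The soap is shared equally and the job is handed in, finished at about 59 s of the 210 s. Six half bars were present, so none was left over. The left pan holds both big bars and one half, and the right pan holds five halves (650 g each by the given weights).

- **Level check:** I freed the knob and took my hand off it for over 3 s. About 1.5 s in, the scene picture showed both pans' lip corners offset from the level prediction by the same few pixels, so I judged them level.
- **Lock:** I then pulled the knob up, turned it back and let it down. Its outline in the scene view matches the first, locked picture to within 0.1 px.
- **Hand and bystanders:** The hand was clear, about 12 cm above the knob, with no force on it. The bottle, jar and brush look undisturbed in the pictures; I did not measure them.

Two checks disagreed, and I left both:
- **Shifted bar:** one half on the right pan was found about 1 cm from where I put it, against the lip but still inside the pan.
- **Knob position:** the wrist view put the knob about 5 mm further out than the top view. I gripped between the two, and it turned without trouble.

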